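Scoop bearing balls into the housing and hang the scoop up

ROBOT

A 7-joint arm with a two-finger parallel gripper is mounted at the origin on the work surface. World frame = base frame: x ahead of the robot, y to its left, z up, the work surface at z = 0. Lengths are in m, angles in rad, forces in N, time in s.
With the tool pointing down it reaches from about 0.35 to 0.9 m from the base axis. Payload 8.1 kg.
Tool frame: the origin (TCP) lies where the fingers leave the gripper's body, on its centre line; the fingertips stand 66 mm ahead of it and the grasp point (between the pads) lies 47 mm ahead of it (arm.tip_reach is the distance from the TCP to the fingertips, in m); z points along the fingers, y is the direction in which the jaws open and shut (so a half turn about z gives the same grasp; the last joint's range is limited). The gripper opens to 92 mm and grips with 3 to 60 N. Pads are 19 mm wide; open, the fingers measure 130 mm over their backs; the gripper's body (75 mm by 190 mm) begins 47 mm behind the grasp point.
Start: joints at [-1.251, 0.434, 0.025, 1.573, -0.012, 1.134, -0.075], TCP at [0.256, 0.57, 0.292] pointing down, gripper open.
Joint ranges: [-2.62, 2.62], [-0.44, 2.09], [-1.27, 1.32], [0.08, 2.57], [-1.32, 4.46], [0.12, 2], [-2.74, 2.74]. Speed limits (rad/s): [2.22, 2.22, 3.01, 3.01, 3.14, 3.14, 3.14].

INTERFACE

Orientations are given as a rotation vector (axis times angle).
In Python, from cell import arm gives the robot as it stands.
- The arm moves only by the tool carry_out, never from a script. Its argument "plan" is a list of rows, each a list of 5 numbers: the shift along the world's x, y, z in cm, then the turn about the world's z in rad, then the finger opening in cm, from 0 to 9.18. In form: [[tx, ty, tz, spin, fingers], ...]. A call has 1 to 20 rows; each row is the pose to reach, as a shift and turn from the pose measured when the call began; what a row does not reach only later rows make up. A row lasts 1/10 s, in which the tool goes at most 50 mm and 8.59 degrees, less where a joint would pass 70% of its speed; a pose out of reach is approached as far as the arm can. A call with a gripper value outside its range is refused whole. The fingers move at their own pace and stop on an object; "squeeze" is the grip in N (left out, the last holds). Time passes only in rows, so rows that repeat a pose let the fingers close. It gives the time, the measured TCP pose, the force and the opening at its end, in the units of the state.
- arm.observe(): the state, without advancing time (a new reading comes with each control period).
- arm.get_image(name): name is "scene" or "top"; returns (picture, depth): 480x640x3 uint8, red, green, blue; 480x640 float32, m along the optical axis (not along the pixel's ray), 0 where there is no reading.
- arm.get_calibration(name): a dict with "intrinsics" (3x3 intrinsics, pixels), "D" ([k1, k2, p1, p2, k3] as OpenCV has them; the pictures are not rectified), "rvec" (rotation vector, rad) and "tvec" (3), from world to camera coordinates, as OpenCV has them. Camera axes: x right, y down, z forward; pixel columns grow to the right and rows downward; lengths in m; the calibration is good to about 2 mm. A picture is of the moment at which its call begins. get_calibration takes no time and is no camera call.
- arm.sign_off(): hands the job in, once; it reports no verdict.
The state is a dict: "clock": time; "joints": joint angles; "dq": joint speeds; "joint_efforts": joint torques, N m; "position": TCP position; "ee_rot": TCP orientation; "force": force on the tool from outside, world axes, zero at the start; "ft_torque": the same for the moment, N m; "width": opening from 0.0 (shut) to 1.0 (fully open).
Only numpy, scipy, OpenCV 4.12 (cv2) and the standard library are available. Lean on these libraries where they do the work, as an engineer would, in place of code of your own. Each camera call takes 0.05 s, during which the arm holds its last target. There are 200 camera calls.

TASK

Use the hand scoop to lift the three steel balls out of the tray in one scoopful and tip them into the open bearing housing, then hang the scoop by its eye on the stand's peg and leave it hanging there nearly still. Do not touch the balls with the fingers, and leave the gears and the bearing ring on the bench where they lie.

Things in the scene. Friction and masses are not known exactly. Their poses are not given: they have to be found in the camera images.
- scoop: hand scoop of sheet aluminium, about 200 g, standing on the bench. Pan 100 mm long (its x), 72 mm wide (y), all sheet 2 mm thick; sides and back 30 mm tall; the front (+x) is open, the sides stop 10 mm short of the lip. A post against the back (reaching to x = -56 mm) carries a level wooden grip over the pan. Origin: centre of the pan's underside; z up
- scoop_grip (a point): centre of the scoop's wooden grip: a bar along the scoop's x, 75 mm long, 16 mm wide (y), 20 mm tall; at (-16, 0, 105) mm in the scoop's frame
- scoop_eye (a point): centre of the steel eye behind the grip, at (-76, 0, 108) mm in the scoop's frame: a ring of 7 mm round bar in the scoop's x-z plane, its axis along the scoop's y, clear hole 27 mm, 43 mm over all
- scoop_lip (a point): middle of the front edge of the pan, underside, at (50, 0, 0) mm in the scoop's frame
- scoop_pan (a point): middle of the pan, 15 mm above its underside, at (0, 0, 15) mm in the scoop's frame
- tray: dark steel tray fixed to the bench, 90 mm wide (its y, 84 mm inside) and 33 mm tall, walls and floor 3 mm thick. Inside, its flat floor (3 mm above the bench) runs from x = -122 mm to x = 85 mm; there the far end slopes up at 55 degrees to the rim at x = 106 mm; the near end and sides are upright. The balls lie on the flat floor, in its +x half. Origin: underside, x = 0, midway across
- ball0_center (a point): steel bearing ball, 22 mm across, about 43 g; this point is its centre. Three alike lie on the far (+x) half of the tray's floor
- ball1_center (a point): steel bearing ball, 22 mm across, about 43 g; this point is its centre. Three alike lie on the far (+x) half of the tray's floor
- ball2_center (a point): steel bearing ball, 22 mm across, about 43 g; this point is its centre. Three alike lie on the far (+x) half of the tray's floor
- housing: round open aluminium bearing housing fixed to the bench, 116 mm across and 48 mm tall with six bolt lugs round the rim (144 mm over the lugs), open at the top: inside 104 mm across, inner floor 8 mm above the bench, with a small hub (28 mm across) up to 20 mm high in its middle. Origin: centre of its underside
- hook_stand: stand fixed to the bench: round foot 110 mm across, 16 mm column 248 mm tall, and one steel peg, 8 mm thick, that runs level from the column along the stand's -x at 235 mm height, straight for 75 mm, then 9 mm more with the tip turned up by 8 mm. Origin: centre of the foot's underside, under the column
- peg_mid (a point): point on the peg's axis, 45 mm from the column's axis; its x axis runs along the peg, towards the column
- big_gear: steel gear, 84 mm across, 14 mm thick, with a 36 mm hub 40 mm tall; origin at the centre of its underside; a bystander
- small_gear: steel pinion, 42 mm across, 20 mm thick (hub 26 mm tall); origin at the centre of its underside; a bystander
- bearing_ring: steel bearing ring lying flat, 62 mm across, 44 mm bore, 16 mm tall; origin at the centre of its underside; a bystander

How it is judged:
By the outcome, as a careful person would: the job done as asked, in the order asked, and still so for the second after the job is handed in, with the robot touching nothing.
It also fails if it takes over 72 s, if anything falls off the work surface, if the arm or the gripper's body presses on something with over 40 N, if the wrist force passes 120 N, or if a joint passes its speed limit or range.

## Working session

There is one attempt and no reset: what is moved stays moved. The work goes in short steps, Python scripts to look and compute and a tool call to move; the robot and the scene stay as the last step left them, time stands still between calls to the robot, and variables do not carry over. Pictures are saved under pics/ and viewed, about 8 in all and at most 12, crops included, and the job is handed in when it is done.

Besides the shell and the picture viewer there is one more tool, called by a JSON object that holds its "name" and its "arguments", one argument or row to a line. carry_out: Moves the arm, as the interface text tells. Its arguments: {"type":"object","properties":{"plan":{"type":"array"},"squeeze":{"type":"number"}},"required":["plan"]}

```bash
mkdir -p pics; cat > h.py <<'E'
import numpy as np, cv2
from cell import arm
def grab(n):
    p,d=arm.get_image(n); np.savez('/tmp/%s.npz'%n,p=p,d=d); return p,d
def cloud(n,d):
    """world xyz for every pixel"""
    c=arm.get_calibration(n); K=np.array(c['intrinsics'],float); D=np.array(c['D'],float)
    v,u=np.mgrid[0:480,0:640]
    n_=cv2.undistortPoints(np.stack([u,v],-1).reshape(-1,1,2).astype(np.float64),K,D).reshape(480,640,2)
    R=cv2.Rodrigues(np.array(c['rvec'],float))[0]; t=np.array(c['tvec'],float).ravel()
    X=np.dstack([n_[...,0]*d,n_[...,1]*d,d])
    W=(X-t)@R; W[d<=0]=np.nan
    return W
def proj(n,P):
    c=arm.get_calibration(n)
    return cv2.projectPoints(np.array(P,float).reshape(-1,3),np.array(c['rvec'],float),np.array(c['tvec'],float),np.array(c['intrinsics'],float),np.array(c['D'],float))[0].reshape(-1,2)
E
python3 - <<'E'
from h import *
for n in('scene','top'):
    p,d=grab(n); cv2.imwrite('pics/%s0.png'%n,p[...,::-1])
    c=arm.get_calibration(n); R=cv2.Rodrigues(np.array(c['rvec']))[0]; print(n,-R.T@np.array(c['tvec']).ravel(),(d>0).mean())
print(arm.observe())
E
```

```text
scene [ 1.17308078 -0.1141113   0.84468586] 0.9959700520833333
top [ 0.43551423 -0.01789302  1.37755873] 0.9958919270833333
{'clock': 0.1, 'joints': array([-1.25062862,  0.43513117,  0.0249705 ,  1.57397177, -0.01157392,
        1.13399053, -0.07508749]), 'dq': array([ 2.37612185e-05, -1.30714452e-03, -1.72333136e-03, -2.46051697e-03,
        5.27239106e-04,  1.79488087e-03, -1.06164696e-04]), 'joint_efforts': array([ 3.81970967e-03, -6.69132900e+01,  9.88011025e-01, -3.15142322e+01,
       -6.06104638e-02,  3.73338978e-02,  3.27442410e-05]), 'position': array([0.25633027, 0.56963569, 0.29155039]), 'ee_rot': array([-6.59183437e-01, -3.07151359e+00,  2.11914915e-03]), 'force': array([-0.3666527 , -0.49904926, -0.117732  ]), 'ft_torque': array([-0.00315304,  0.03598442,  0.00183254]), 'width': 1.002916673516805}
```

View pics/scene0.png

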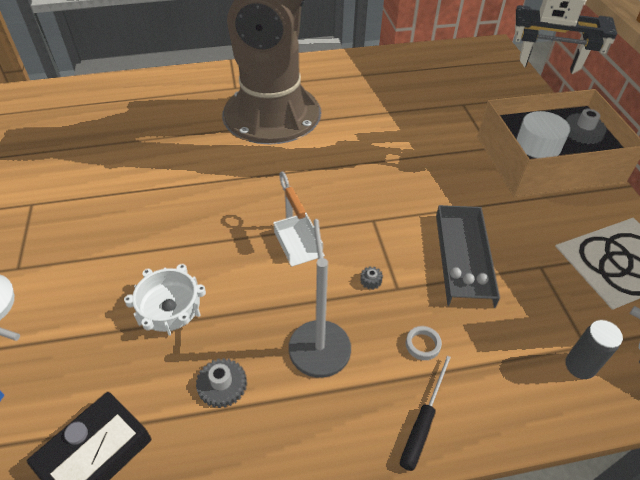

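View pics/top0.png

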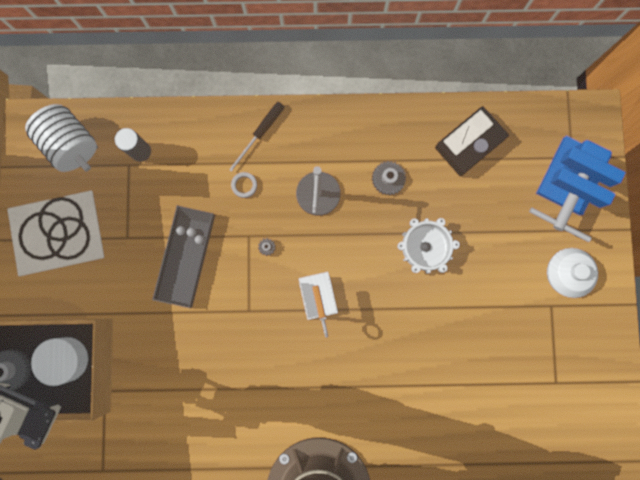

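Scene view: balls at about (456–482, 275), scoop at (297, 230), stand column at (322, 262), housing at (165, 298). Top view: scoop (318, 297) with its lip up (world +x), tray (185, 257) with the balls at its upper end, housing (428, 245), and the peg running from the column (317, 172) down to (315, 213).

```bash
cat > m.py <<'E'
from h import *
def load(n):
    z=np.load('/tmp/%s.npz'%n); return z['p'],z['d'],cloud(n,z['d'])
E
python3 - <<'E'
from m import *
W={n:load(n)[2] for n in('top','scene')}
p,d,T=load('top')
for uv in[(318,295),(185,257),(428,245),(318,190),(315,213),(190,232),(318,172)]: print(uv,T[uv[1],uv[0]].round(3))
def pts(n,box,lo,hi):
    w=W[n].reshape(-1,3); b=box
    return w[(w[:,0]>b[0])&(w[:,0]<b[1])&(w[:,1]>b[2])&(w[:,1]<b[3])&(w[:,2]>lo)&(w[:,2]<hi)]
c=lambda uv:T[uv[1],uv[0]]
for n in('top','scene'):
    print('==',n)
    t=c((185,257)); P=pts(n,(t[0]-.18,t[0]+.18,t[1]-.12,t[1]+.12),.024,.04)
    r=cv2.minAreaRect(P[:,:2].astype(np.float32)*1000); print('tray',len(P),r)
    h=c((428,245)); P=pts(n,(h[0]-.1,h[0]+.1,h[1]-.1,h[1]+.1),.040,.056); print('housing z',np.median(P[:,2]),cv2.minEnclosingCircle(P[:,:2].astype(np.float32)*1000),P.mean(0))
    s=c((318,295)); P=pts(n,(s[0]-.15,s[0]+.1,s[1]-.1,s[1]+.1),.09,.14); print('grip',len(P),np.median(P[:,2]),cv2.minAreaRect(P[:,:2].astype(np.float32)*1000))
    k=c((318,190)); P=pts(n,(k[0]-.15,k[0]+.15,k[1]-.1,k[1]+.1),.225,.26); print('peg',len(P),np.median(P[:,2]),cv2.minAreaRect(P[:,:2].astype(np.float32)*1000))
    P=pts(n,(t[0],t[0]+.12,t[1]-.06,t[1]+.06),.014,.024)
    print('z floor',np.median(pts(n,(.6,.65,-.5,-.45),-.02,.02)[:,2]) if 1 else 0)
E
```

```text
(318, 295) [ 0.455 -0.006  0.119]
(185, 257) [0.555 0.317 0.005]
(428, 245) [ 0.572 -0.274  0.019]
(318, 190) [ 0.698 -0.01   0.086]
(315, 213) [ 0.656 -0.001  0.012]
(190, 232) [0.613 0.301 0.023]
(318, 172) [ 0.703 -0.012  0.247]
== top
tray 696 ((555.2338256835938, 316.1510314941406), (92.39899444580078, 233.85252380371094), 76.37604522705078)
housing z 0.04753934374196811 ((569.1759643554688, -268.60723876953125), 71.4768295288086) [ 0.56880003 -0.26836584  0.04725652]
grip 305 0.11561686634050751 ((419.2998352050781, -11.874395370483398), (118.00653839111328, 15.851644515991211), 11.834152221679688)
peg 205 0.24078645043309177 ((666.555419921875, -8.007102966308594), (14.372148513793945, 92.54180145263672), 88.85115051269531)
z floor -0.00015787153585612428
== scene
tray 784 ((556.8812255859375, 314.439697265625), (92.7804946899414, 238.117431640625), 76.20794677734375)
housing z 0.04656244681392498 ((572.2118530273438, -270.1817321777344), 73.59262084960938) [ 0.57544063 -0.2710212   0.0460467 ]
grip 436 0.11326042710262405 ((422.74560546875, -14.837224960327148), (119.02867889404297, 16.744611740112305), 12.194629669189453)
peg 397 0.2391744130907104 ((668.9779052734375, -6.527397155761719), (15.834179878234863, 97.25301361083984), 82.36796569824219)
z floor 0.00015310641858745934
```

```bash
cat >> m.py <<'E'
from scipy.spatial.transform import Rotation as Rn
def state():
    o=arm.observe(); M=Rn.from_rotvec(o['ee_rot']).as_matrix(); 
    return o, np.degrees(np.arctan2(M[1,1],M[0,1]))
def goal(xy,z,yaw,dx=0):
    """shift(cm)/spin for scoop +x azimuth yaw(deg), grasp point at xy,z"""
    o,a=state(); s=(yaw+90-a+90)%180-90
    print('shift cm',((np.array([*xy,z+.047])-o['position'])*100).round(2),'spin',round(np.radians(s),3),'az y',round(a,1),'clk',o['clock'],'w',o['width'])
E
python3 - <<'E'
from m import *
goal((.468,-.0033),.105,12)
for n in('top','scene'):
    p,d,w=load(n); w=w.reshape(-1,3); p=p.reshape(-1,3).astype(int)
    o=np.array([.5647,.3132]); a=np.radians(-13.7); ex=np.array([np.cos(a),np.sin(a)]); ey=np.array([-ex[1],ex[0]])
    x=(w[:,:2]-o)@ex; y=(w[:,:2]-o)@ey
    m=(abs(y)<.04)&(x>0)&(x<.083)&(w[:,2]>.017)&(w[:,2]<.03)
    q=np.c_[x,y,w[:,2]][m]*1000
    _,l,c=cv2.kmeans(q[:,:2].astype(np.float32),3,None,(3,50,.1),10,cv2.KMEANS_PP_CENTERS); print(n,len(q),c.round(1).tolist(),q[:,2].max())
    m=(w[:,2]>.232)&(w[:,2]<.244)&(w[:,0]>.55)&(w[:,0]<.69)&(abs(w[:,1])<.06)
    q=w[m]; f=np.polyfit(q[:,0],q[:,1],1); print('peg line y=',f, 'x',q[:,0].min(), 'y@.66',np.polyval(f,.66))
    m=(w[:,2]>.244)&(w[:,2]<.26)&(w[:,0]>.68)&(w[:,0]<.75)&(abs(w[:,1])<.06)
    q=w[m]; print('col',q.mean(0),q.min(0),q.max(0)); m=(w[:,2]>.01)&(w[:,2]<.24)&(w[:,0]>.6)&(w[:,0]<.8)&(abs(w[:,1]+.01)<.07);q=w[m]; print('foot',q[q[:,2]<.03].min(0),q[q[:,2]<.03].max(0))
E
```

```text
shift cm [ 21.17 -57.29 -13.96] spin 0.632 az y 65.8 clk 0.1 w 1.002916673516805
top 180 [[50.599998474121094, -1.5], [49.5, 25.200000762939453], [38.099998474121094, -24.899999618530273]] 29.20274226449251
peg line y= [-0.07993594  0.04705123] x 0.6229631227458556 y@.66 -0.005706496526874577
col [ 0.70613565 -0.00959232  0.24806601] [ 0.69823054 -0.01604131  0.24412031] [ 0.71283737 -0.00160259  0.25316537]
foot [ 0.60048817 -0.06370132  0.01004848] [0.75875572 0.04450596 0.02579532]
scene 216 [[43.599998474121094, -26.600000381469727], [54.29999923706055, 24.399999618530273], [56.900001525878906, -3.5]] 27.130597575525243
peg line y= [-0.08117053  0.04550251] x 0.6200018153854396 y@.66 -0.008070038069341944
col [ 0.70894119 -0.01198933  0.24734335] [ 0.70049059 -0.01990314  0.24441759] [ 0.71665003 -0.00375793  0.24944602]
foot [ 0.6549419  -0.06682629  0.01002617] [0.76366373 0.0421128  0.02985385]
```

{"name": "carry_out", "arguments": {
  "plan": [
    [1.5,-4,-1,0.1,9.0],
    [3,-8,-2,0.2,9.0],
    [4.5,-12,-3,0.3,9.0],
    [6,-16,-4,0.4,9.0],
    [7.5,-20,-5,0.5,9.0],
    [9,-24,-5,0.63,9.0],
    [10.5,-28,-5,0.63,9.0],
    [12,-32,-5,0.63,9.0],
    [13.5,-36,-5,0.63,9.0],
    [15,-40,-5,0.63,9.0],
    [16.5,-44,-5,0.63,9.0],
    [18,-48,-5,0.63,9.0],
    [19.5,-52,-5,0.63,9.0],
    [21.2,-56,-5,0.63,9.0],
    [21.2,-57.3,-5,0.63,9.0],
    [21.2,-57.3,-5,0.63,9.0]
  ]
}}

```text
clock: 1.7
position: [0.4682, -0.0059, 0.2413]
ee_rot: [0.318, -3.125, 0.003]
force: [-0.4, -0.2, -0.2]
width: 0.985
```

```bash
python3 - <<'E'
from m import *
goal((.468,-.0033),.105,12)
p,d=grab('scene'); cv2.imwrite('pics/s1.png',cv2.resize(p[130:330,180:420,::-1],(720,600)))
E
```

```text
shift cm [-0.02  0.26 -8.93] spin 0.007 az y 101.6 clk 1.7 w 0.9854689866603684
```

View pics/s1.png

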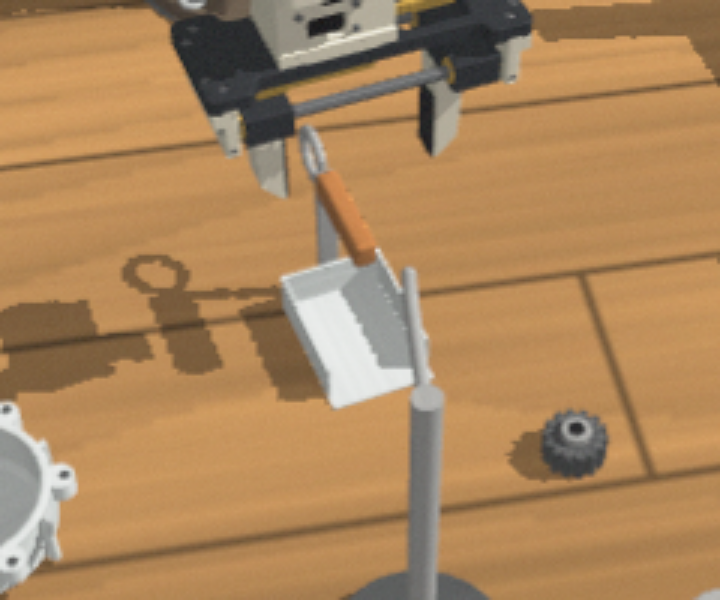

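The open fingers straddle the grip bar, which runs from (325, 180) to (365, 255) in the crop. Nothing is in the way, so I go down and close.

{"name": "carry_out", "arguments": {
  "plan": [
    [0,0.3,-3,0,9.0],
    [0,0.3,-6,0,9.0],
    [0,0.3,-8.9,0,9.0],
    [0,0.3,-8.9,0,6],
    [0,0.3,-8.9,0,3],
    [0,0.3,-8.9,0,1],
    [0,0.3,-8.9,0,0.5],
    [0,0.3,-8.9,0,0.5],
    [0,0.3,-8.9,0,0.5],
    [0,0.3,-8.9,0,0.5]
  ],
  "squeeze": 15
}}

```text
clock: 2.75
position: [0.4682, -0.001, 0.1526]
ee_rot: [0.321, -3.125, 0.002]
force: [0.1, -0.1, 0.2]
width: 0.421
```

{"name": "carry_out", "arguments": {
  "plan": [
    [0,0,2,0,0.5],
    [0,0,4,0,0.5],
    [0,0,6,0,0.5],
    [0,0,7,0,0.5],
    [0,0,7,0,0.5]
  ]
}}

```text
clock: 3.25
position: [0.4689, -0.001, 0.2236]
ee_rot: [-0.321, 3.123, -0.002]
force: [0.5, 0.0, -0.4]
width: 0.061
```

```bash
cat >> m.py <<'E'
def pitch(n='scene',save=None):
    """grip/eye line & pan pitch from depth, scoop near grasp; prints points in the scoop-yaw plane rel. to grasp point"""
    p,d=grab(n); w=cloud(n,d).reshape(-1,3); o,a=state(); M=Rn.from_rotvec(o['ee_rot']).as_matrix()
    g=o['position']+M[:,2]*.047; yx=np.radians(a-90); 
    ex=np.array([np.cos(yx),np.sin(yx)]); 
    if yflip: ex=-ex
    ey=np.array([-ex[1],ex[0]]); r=w-g
    X=r[:,:2]@ex; Y=r[:,:2]@ey; Z=r[:,2]
    if save: cv2.imwrite(save,p[...,::-1])
    m=(abs(Y)<.033)&(X>-.08)&(X<.06)&(Z<-.07)&(Z>-.13)
    f=np.polyfit(X[m],Z[m],1) if m.sum()>20 else [0,0]
    k=(abs(Y)<.012)&(X<-.02)&(X>-.13)&(Z>-.03)&(Z<.09)
    f2=np.polyfit(X[k],Z[k],1) if k.sum()>20 else [0,0]
    print(n,'pan n',m.sum(),'slope deg',np.degrees(np.arctan(f[0])).round(1),'z0',round(f[1]*1000),'| tail n',k.sum(),'deg',np.degrees(np.arctan(f2[0])).round(1),'xmin',X[k].min() if k.sum() else 0, 'g',g.round(4),'yaw',np.degrees(yx).round(1))
    return X,Y,Z,m,k
yflip=False
E
python3 - <<'E'
from m import *
pitch('scene','pics/s2.png'); pitch('top'); o,a=state(); print(o['force'],o['ft_torque'],a)
E
```

```text
scene pan n 137 slope deg 27.8 z0 -73 | tail n 0 deg 0.0 xmin 0 g [ 0.4684 -0.001   0.1757] yaw 11.7
top pan n 0 slope deg 0.0 z0 0 | tail n 0 deg 0.0 xmin 0 g [ 0.4679 -0.0011  0.1751] yaw 11.7
[ 0.31868547  0.43715247 -0.6128608 ] [ 0.07483633 -0.01538967  0.02026212] 101.73341129385445
```

View pics/s2.png

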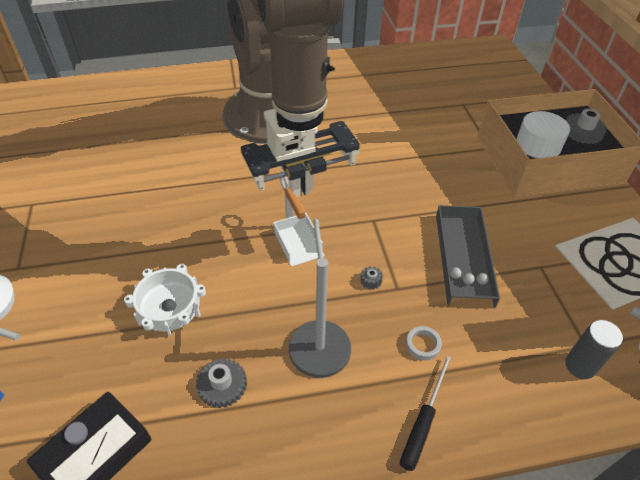

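The jaws had not finished closing before the lift. The scoop is still standing where it was, with its pan at about (297, 240). I open partly, go back down and wait for a proper close.

{"name": "carry_out", "arguments": {
  "plan": [
    [0,-0.2,0,0,4.5],
    [0,-0.2,0,0,4.5],
    [0,-0.2,0,0,4.5],
    [0,-0.2,0,0,4.5],
    [0,-0.2,-1,0,4.5],
    [0,-0.2,-4,0,4.5],
    [0,-0.2,-7.1,0,4],
    [0,-0.2,-7.1,0,3],
    [0,-0.2,-7.1,0,0.5],
    [0,-0.2,-7.1,0,0.5],
    [0,-0.2,-7.1,0,0.5],
    [0,-0.2,-7.1,0,0.5],
    [0,-0.2,-7.1,0,0.5],
    [0,-0.2,-7.1,0,0.5],
    [0,-0.2,-7.1,0,0.5]
  ],
  "squeeze": 15
}}

```text
clock: 4.85
position: [0.4688, -0.0029, 0.1522]
ee_rot: [-0.321, 3.123, -0.002]
force: [-0.3, -0.9, 6.9]
width: 0.181
```

{"name": "carry_out", "arguments": {
  "plan": [
    [0,0,1,0,0.5],
    [0,0,3,0,0.5],
    [0,0,5,0,0.5],
    [0,0,7,0,0.5],
    [0,0,7,0,0.5]
  ]
}}

```text
clock: 5.35
position: [0.4701, -0.0029, 0.225]
ee_rot: [-0.32, 3.118, -0.001]
force: [-0.1, 0.9, -1.5]
width: 0.174
```

```bash
python3 - <<'E'
from m import *
pitch('scene','pics/s3.png'); pitch('top'); o,a=state(); print(o['force'],o['ft_torque'],a,o['width'])
im=cv2.imread('pics/s3.png'); cv2.imwrite('pics/s3.png',cv2.resize(im[110:290,200:400],(667,600)))
E
```

```text
scene pan n 1526 slope deg -4.2 z0 -99 | tail n 0 deg 0.0 xmin 0 g [ 0.4697 -0.0029  0.1766] yaw 11.7
top pan n 0 slope deg 0.0 z0 0 | tail n 0 deg 0.0 xmin 0 g [ 0.469  -0.0029  0.1756] yaw 11.7
[ 0.25443211 -0.58679213 -1.42133461] [ 0.07856981 -0.01241264 -0.064138  ] 101.73934641679135 0.17181012892323505
```

View pics/s3.png

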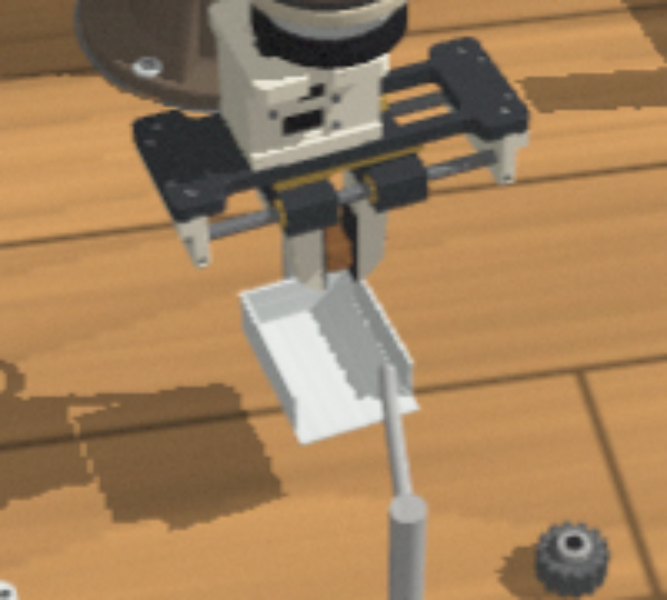

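{"name": "carry_out", "arguments": {
  "plan": [
    [0,0,-2,0,0.5],
    [0,0,-4,0,0.5],
    [0,0,-4,0,0.5],
    [0,0,-4,0,0.5],
    [0,0,-4,0,0.5],
    [0,0,-4,0,0.5]
  ],
  "squeeze": 6
}}

```text
clock: 6.05
position: [0.4692, -0.0028, 0.1832]
ee_rot: [-0.321, 3.121, -0.001]
force: [0.6, -0.2, -1.6]
width: 0.176
```

```bash
cat >> m.py <<'E'
def pan(ref=None):
    if ref is None: p,d=grab('scene')
    else: d=ref
    w=cloud('scene',d).reshape(-1,3); o,a=state(); M=Rn.from_rotvec(o['ee_rot']).as_matrix()
    g=o['position']+M[:,2]*.047; yx=np.radians(a-90+(180 if yflip else 0)); ex=np.array([np.cos(yx),np.sin(yx)]); ey=np.array([-ex[1],ex[0]]); r=w-g
    X=r[:,:2]@ex; Y=r[:,:2]@ey; Z=r[:,2]
    m=(abs(Y)<.027)&(X>-.03)&(X<.10)&(Z<-.05)&(w[:,2]>.012)&(Z>-.14)
    x,z=X[m],Z[m]
    for _ in range(8):
        f=np.polyfit(x,z,1); r_=z-np.polyval(f,x); k=abs(r_)<max(.003,1.5*r_.std()); x,z=x[k],z[k]
    print('pan n',len(x),'pitch(+nose up) deg',np.degrees(np.arctan(f[0])).round(1),'dist mm',(-f[1]*np.cos(np.arctan(f[0]))*1000).round(1),'x range',x.min().round(3),x.max().round(3),'g',g.round(4),'yaw',np.degrees(yx).round(1),'w',o['width'].round(3),'F',o['force'].round(1),'clk',o['clock'])
E
python3 - <<'E'
from m import *
pan(); o,a=state(); print(o['ft_torque'])
E
```

```text
Traceback (most recent call last):
  File "m.py", line 38, in pan
    print('pan n',len(x),'pitch(+nose up) deg',np.degrees(np.arctan(f[0])).round(1),'dist mm',(-f[1]*np.cos(np.arctan(f[0]))*1000).round(1),'x range',x.min().round(3),x.max().round(3),'g',g.round(4),'yaw',np.degrees(yx).round(1),'w',o['width'].round(3),'F',o['force'].round(1),'clk',o['clock'])
                                                                                                                                                                                                                                         ^^^^^^^^^^^^^^^^
AttributeError: 'float' object has no attribute 'round'
```

```bash
sed -i "s/o\['width'\].round(3)/round(o['width'],3)/" m.py
python3 - <<'E'
from m import *
pan(); o,a=state(); print(o['ft_torque'])
E
```

```text
pan n 699 pitch(+nose up) deg 11.5 dist mm 104.0 x range -0.03 0.061 g [ 0.4693 -0.0029  0.1361] yaw 11.7 w 0.173 F [ 0.1 -0.4 -0.8] clk 6.15
[ 0.07119248 -0.02757364 -0.00034519]
```

Held at 6 N, the scoop pitches 11.5° nose-up under gravity, which is what I need to keep the balls in. The pan measures 104 mm below the grasp, as it should. Next, the tray.

{"name": "carry_out", "arguments": {
  "plan": [
    [0,1,2,-0.03,0.5],
    [0.5,4,4,-0.1,0.5],
    [1,7,6,-0.17,0.5],
    [1.6,10,6,-0.25,0.5],
    [2.2,13,6,-0.33,0.5],
    [2.8,16,6,-0.4,0.5],
    [3.4,19,6,-0.443,0.5],
    [4,22,6,-0.443,0.5],
    [4.6,25,6,-0.443,0.5],
    [5.2,28,6,-0.443,0.5],
    [5.5,30.5,6,-0.443,0.5],
    [5.6,32,6,-0.443,0.5],
    [5.65,32.55,6,-0.443,0.5],
    [5.65,32.55,6,-0.443,0.5],
    [5.65,32.55,6,-0.443,0.5]
  ],
  "squeeze": 12
}}

```text
clock: 7.65
position: [0.5259, 0.3211, 0.2432]
ee_rot: [0.375, 3.115, -0.004]
force: [-0.1, -0.5, -1.3]
width: 0.172
```

```bash
python3 - <<'E'
from m import *
pan(); goal((.5258,.3227),.108,-13.7)
p,d=grab('top'); im=p[170:400,100:320,::-1]
cv2.imwrite('pics/t4.png',cv2.resize(im,(574,600)))
E
```

```text
pan n 766 pitch(+nose up) deg 11.6 dist mm 104.6 x range -0.03 0.061 g [0.5261 0.3208 0.1963] yaw -13.7 w 0.173 F [ 0.4 -0.8 -2. ] clk 7.7
shift cm [-0.01  0.18 -8.83] spin 0.001 az y 76.3 clk 7.7 w 0.17299383395668363
```

View pics/t4.png

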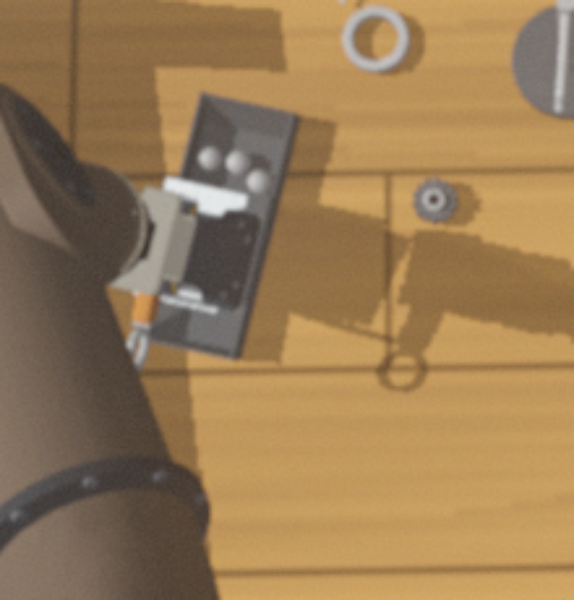

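The pan lip is at about (205, 195) in the crop and the three balls at (210–258, 157–182), just ahead of it. Before going down I check the sideways fit from depth.

```bash
python3 - <<'E'
from m import *
o,a=state(); g=o['position'][:2]; yx=np.radians(-13.7); ex=np.array([np.cos(yx),np.sin(yx)]); ey=np.array([-ex[1],ex[0]])
for n in('top','scene'):
    p,d,w=load(n); w=w.reshape(-1,3); r=w[:,:2]-g; X=r@ex;Y=r@ey;Z=w[:,2]
    f=(X>.02)&(X<.07)&(abs(Y)<.05)&(Z>.085)&(Z<.14)
    t=(X>.02)&(X<.17)&(abs(Y)<.07)&(Z>.026)&(Z<.04)
    for nm,m in(('pan',f),('tray',t)):
        print(n,nm,m.sum(),(np.percentile(Y[m],[1,99])*1000).round(1),'X',(np.percentile(X[m],[1,99])*1000).round(1))
    # tray side walls line fit
    for s in(1,-1):
        q=(abs(Y-s*.0435)<.012)&(X>-.08)&(X<.1)&(Z>.029)&(Z<.037)
        if q.sum()>20: print('  wall',s,q.sum(),np.polyfit(X[q],Y[q],1).round(4))
E
```

```text
top pan 231 [-35.4  35.3] X [37.  57.9]
top tray 344 [-43.3  47.6] X [ 25.2 145.9]
  wall 1 26 [0.0144 0.0442]
  wall -1 109 [ 0.0021 -0.0415]
scene pan 651 [-37.6  35.5] X [20.6 60.9]
scene tray 369 [-45.1  47. ] X [ 21. 150.]
  wall 1 90 [0.0056 0.0441]
  wall -1 138 [-0.0024 -0.0432]
```

{"name": "carry_out", "arguments": {
  "plan": [
    [0,0.2,-2,0,0.5],
    [0,0.2,-4,0,0.5],
    [0,0.2,-6,0,0.5],
    [0,0.2,-7.5,0,0.5],
    [0,0.2,-8.2,0,0.5],
    [0,0.2,-8.6,0,0.5],
    [0,0.2,-8.8,0,0.5],
    [0,0.2,-8.8,0,0.5]
  ],
  "squeeze": 10
}}

```text
clock: 8.55
position: [0.5288, 0.3213, 0.1574]
ee_rot: [0.379, 3.109, -0.002]
force: [3.0, -3.3, 8.5]
width: 0.17
```

```bash
python3 - <<'E'
from m import *
pan()
E
```

```text
pan n 526 pitch(+nose up) deg 5.7 dist mm 98.1 x range -0.006 0.099 g [0.5291 0.3212 0.1105] yaw -13.9 w 0.173 F [ 3.  -4.5  8.6] clk 8.6
```

```bash
python3 - <<'E'
from m import *
p,d,w=load('scene'); cv2.imwrite('pics/s5.png',cv2.resize(p[180:330,410:530,::-1],(480,600),interpolation=cv2.INTER_CUBIC))
E
```

```text
(no output)
```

View pics/s5.png

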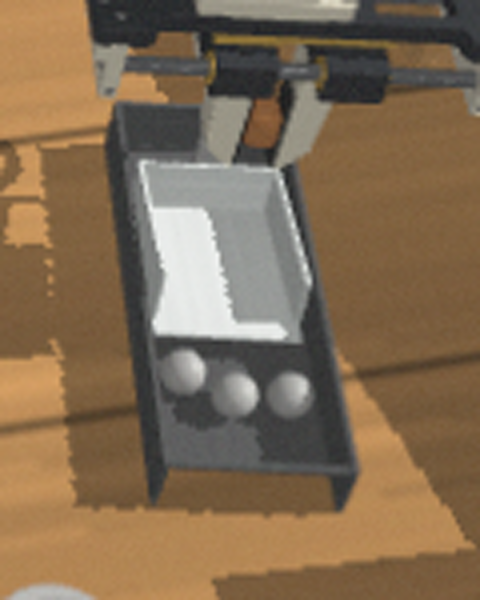

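Seated level in the tray between the side walls, lip at about (225, 335) in the crop, all three balls ahead of it at (185–290, 370–395). Now I push forward along the tray.

{"name": "carry_out", "arguments": {
  "plan": [
    [1,-0.24,-0.2,0,0.5],
    [2,-0.48,-0.2,0,0.5],
    [3,-0.72,-0.2,0,0.5],
    [4.2,-1,-0.2,0,0.5],
    [5.4,-1.3,-0.2,0,0.5],
    [6.4,-1.56,-0.2,0,0.5],
    [7,-1.7,-0.2,0,0.5],
    [7.4,-1.8,-0.2,0,0.5],
    [7.7,-1.87,-0.2,0,0.5],
    [7.9,-1.92,-0.2,0,0.5]
  ],
  "squeeze": 12
}}

```text
clock: 9.6
position: [0.6076, 0.3022, 0.1553]
ee_rot: [0.379, 3.11, -0.002]
force: [-1.5, 0.2, -2.1]
width: 0.176
```

```bash
python3 - <<'E'
from m import *
pan()
p,d,w=load('scene'); cv2.imwrite('pics/s6.png',cv2.resize(p[180:330,410:530,::-1],(480,600),interpolation=cv2.INTER_CUBIC))
E
```

```text
pan n 186 pitch(+nose up) deg 7.9 dist mm 91.3 x range -0.03 0.058 g [0.6083 0.302  0.1084] yaw -13.9 w 0.174 F [-1.5  0.2 -2.4] clk 9.65
```

View pics/s6.png

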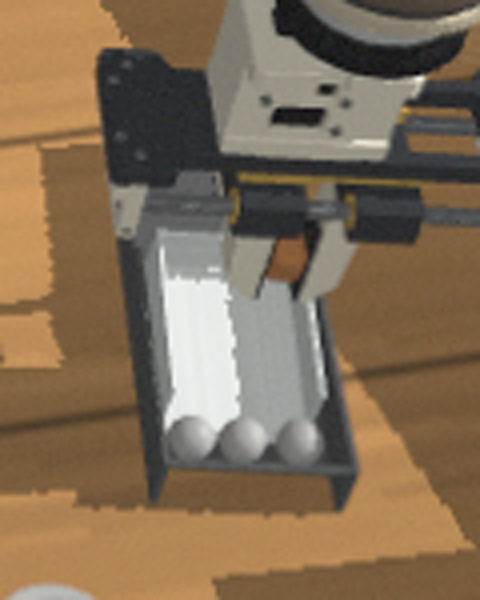

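All three balls are lined up at the lip, (190–300, 440) in the crop, against the slope. I check their height to see whether they are on the pan.

```bash
python3 - <<'E'
from m import *
o=np.array([.5647,.3132]); a=np.radians(-13.7); ex=np.array([np.cos(a),np.sin(a)]); ey=np.array([-ex[1],ex[0]])
for n in['scene']:
    if n=='top': grab(n)
    p,d,w=load(n); w=w.reshape(-1,3); x=(w[:,:2]-o)@ex; y=(w[:,:2]-o)@ey
    for c in(-26,0,26):
        m=(abs(y*1000-c)<9)&(x>.06)&(x<.098)&(w[:,2]>.012)&(w[:,2]<.04)
        q=np.c_[x,y,w[:,2]][m]
        # sphere centre, r=11mm
        from scipy.optimize import least_squares
        s=least_squares(lambda t:np.linalg.norm(q-t,axis=1)-.011,[.08,c/1000,.014],loss='soft_l1',f_scale=.001)
        print(n,c,m.sum(),(s.x*1000).round(1),(np.abs(s.fun).mean()*1000).round(2),'top',q[:,2].max().round(4))
E
```

```text
scene -26 89 [ 80.3 -25.9  13.2] 0.96 top 0.0257
scene 0 84 [80.2 -1.  13.3] 0.97 top 0.0277
scene 26 117 [78.1 27.8 15.2] 2.98 top 0.0365
```

{"name": "carry_out", "arguments": {
  "plan": [
    [0,0,-0.3,0,0.5],
    [0.1,-0.02,-0.5,0,0.5],
    [0.4,-0.1,-0.5,0,0.5],
    [0.7,-0.17,-0.5,0,0.5],
    [0.7,-0.17,-0.5,0,0.5]
  ],
  "squeeze": 12
}}

```text
clock: 10.15
position: [0.6159, 0.3005, 0.1524]
ee_rot: [0.379, 3.107, 0.0]
force: [-3.7, -1.4, 10.6]
width: 0.173
```

```bash
python3 - <<'E'
from m import *
from scipy.optimize import least_squares
grab('scene'); grab('top'); s0,a0=state(); print(s0['position'],s0['force'],s0['ft_torque'])
o=np.array([.5647,.3132]); a=np.radians(-13.7); ex=np.array([np.cos(a),np.sin(a)]); ey=np.array([-ex[1],ex[0]])
p,d,w=load('scene'); wr=w.reshape(-1,3); x=((wr[:,:2]-o)@ex)*1000; y=((wr[:,:2]-o)@ey)*1000; z=wr[:,2]*1000
for c in(-26,0,26):
    m=(abs(y-c)<9)&(x>60)&(x<98)&(z>15)&(z<33); q=np.c_[x,y,z][m]
    s=least_squares(lambda t:np.linalg.norm(q-t,axis=1)-11,[80,c,14],loss='soft_l1'); print(c,s.x.round(1),np.abs(s.fun).mean().round(2))
# pan floor profile, lateral gaps between balls and mid
for x0 in range(-10,100,10):
    m=(abs(y)<25)&(abs(x-x0)<5)&(z<33)&(z>-5)
    if m.sum()>5: print(x0,m.sum(),np.percentile(z[m],[10,50]).round(1))
im=p[180:330,410:530,::-1]; cv2.imwrite('pics/s7.png',cv2.resize(im[70:125,30:110],(800,550),interpolation=cv2.INTER_CUBIC))
E
```

```text
[0.61573323 0.30059663 0.15243711] [-3.76671932 -1.65096504 10.61637645] [-0.48620361  0.60753737 -0.05832762]
-26 [ 79.4 -25.9  13.3] 1.18
0 [80.3 -0.9 13.3] 1.04
26 [78.6 26.7 14. ] 2.3
-10 63 [17.7 20. ]
0 79 [15.8 18. ]
10 114 [13.9 16.2]
20 115 [11.9 14.1]
30 120 [10.5 12.6]
40 121 [ 7.8 10.1]
50 119 [6.1 8.5]
60 97 [4.7 6.9]
70 36 [3.4 5.5]
80 142 [ 2.3 19.7]
90 187 [-1.7  4.9]
```

View pics/s7.png

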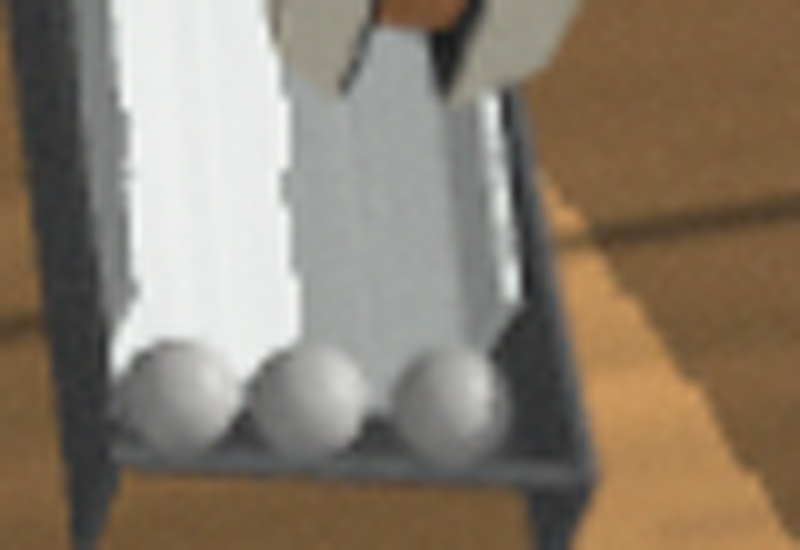

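The picture shows the balls at (180, 400), (310, 400) and (450, 405), with a strip of tray still between the lip and the rim. The depth profile shows why: the push pitched the pan 10° nose-down, its lip is at x≈75, and the balls are still on the tray floor. I back off, let it pitch up under a light grip, set it down level, and push again with a firm grip.

{"name": "carry_out", "arguments": {
  "plan": [
    [-0.6,0.15,0.5,0,0.5],
    [-2,0.5,1.5,0,0.5],
    [-4,1,3,0,0.5],
    [-6,1.5,4,0,0.5],
    [-7.5,1.83,5,0,0.5],
    [-7.8,1.9,5,0,0.5],
    [-7.8,1.9,5,0,0.5],
    [-7.8,1.9,5,0,0.5],
    [-7.8,1.9,5,0,0.5],
    [-7.8,1.9,5,0,0.5]
  ],
  "squeeze": 5
}}

```text
clock: 11.25
position: [0.5382, 0.319, 0.2019]
ee_rot: [0.38, 3.107, -0.001]
force: [-0.2, 0.7, -1.4]
width: 0.176
```

```bash
cat >> m.py <<'E'
from scipy.optimize import least_squares
TO=np.array([.5647,.3132]); TA=np.radians(-13.7); TX=np.array([np.cos(TA),np.sin(TA)]); TY=np.array([-TX[1],TX[0]])
def tray():
    p,d=grab('scene'); w=cloud('scene',d).reshape(-1,3); o,a=state()
    M=Rn.from_rotvec(o['ee_rot']).as_matrix(); g=o['position']+M[:,2]*.047
    print('grasp tray x,y,z mm',((g[:2]-TO)@TX*1000).round(1),((g[:2]-TO)@TY*1000).round(1),(g[2]*1000).round(1),'F',o['force'].round(1),'yaw',round(a-90,1),'clk',o['clock'])
    x=((w[:,:2]-TO)@TX)*1000; y=((w[:,:2]-TO)@TY)*1000; z=w[:,2]*1000
    col=p.reshape(-1,3).astype(int); white=(col.min(1)>110)&(col.max(1)-col.min(1)<25)
    gx=(g[:2]-TO)@TX*1000
    m=white&(abs(y)<25)&(x>gx-35)&(x<gx+75)&(z<g[2]*1000-70); xx,zz=x[m],z[m]
    h=np.histogram(xx,bins=np.arange(gx-35,gx+80,10)); 
    for k in range(len(h[0])):
        q=(xx>=h[1][k])&(xx<h[1][k+1])
        if q.sum()>5: print('  x%+.0f (tray %.0f) z %.1f n%d'%(h[1][k]+5-gx,h[1][k]+5,np.median(zz[q]),q.sum()))
E
python3 - <<'E'
from m import *
tray(); pan()
E
```

```text
grasp tray x,y,z mm -26.6 -0.5 154.9 F [-0.1  0.2 -0.7] yaw -13.9 clk 11.3
  x-30 (tray -57) z 77.5 n55
  x-20 (tray -47) z 60.5 n224
  x-10 (tray -37) z 46.4 n148
  x+0 (tray -27) z 46.6 n47
  x+10 (tray -17) z 51.0 n59
  x+20 (tray -7) z 55.9 n56
  x+30 (tray 3) z 60.0 n62
  x+40 (tray 13) z 64.5 n63
  x+50 (tray 23) z 69.0 n66
  x+60 (tray 33) z 73.3 n65
  x+70 (tray 43) z 77.8 n69
pan n 528 pitch(+nose up) deg 22.5 dist mm 98.4 x range -0.016 0.083 g [0.5386 0.3191 0.155 ] yaw -13.9 w 0.173 F [-0.5 -0.5 -1.3] clk 11.35
```

{"name": "carry_out", "arguments": {
  "plan": [
    [-1.4,0.35,0,0,0.5],
    [-1.4,0.35,-1.2,0,0.5],
    [-1.4,0.35,-2.4,0,0.5],
    [-1.4,0.35,-3.2,0,0.5],
    [-1.4,0.35,-3.8,0,0.5],
    [-1.4,0.35,-4.3,0,0.5],
    [-1.4,0.35,-4.7,0,0.5],
    [-1.4,0.35,-5.1,0,0.5],
    [-1.4,0.35,-5.3,0,0.5],
    [-1.4,0.35,-5.3,0,0.5]
  ],
  "squeeze": 6
}}

```text
clock: 12.35
position: [0.5254, 0.3224, 0.1495]
ee_rot: [0.381, 3.105, 0.0]
force: [0.9, -1.6, 5.2]
width: 0.176
```

```bash
python3 - <<'E'
from m import *
tray()
E
```

```text
grasp tray x,y,z mm -39.8 -0.2 102.5 F [ 1.  -1.3  4.5] yaw -14.0 clk 12.4
  x-30 (tray -70) z 28.1 n6
  x-20 (tray -60) z 22.7 n203
  x-10 (tray -50) z 9.0 n136
  x+0 (tray -40) z 9.2 n53
  x+10 (tray -30) z 14.0 n57
  x+20 (tray -20) z 17.8 n59
  x+30 (tray -10) z 21.9 n61
  x+40 (tray 0) z 25.7 n64
  x+50 (tray 10) z 29.9 n70
  x+60 (tray 20) z 31.8 n15
```

Still 22° nose-up. The fingers slid down the bar instead of the scoop levelling, because the rear contact is almost under the hand. I open so that it settles flat on the tray floor, then regrasp it properly.

{"name": "carry_out", "arguments": {
  "plan": [
    [0,0,0,0,2.5],
    [0,0,0,0,3.5],
    [0,0,0.5,0,4.5],
    [0,0,1,0,4.5],
    [0,0,5,0,4.5],
    [0,0,9,0,4.5],
    [0,0,10,0,4.5]
  ]
}}

```text
clock: 13.1
position: [0.527, 0.3234, 0.2546]
ee_rot: [0.381, 3.1, 0.008]
force: [1.0, -0.5, 0.7]
width: 0.491
```

```bash
python3 - <<'E'
from m import *
p,d=grab('scene'); w=cloud('scene',d).reshape(-1,3); p2,d2=grab('top'); w2=cloud('top',d2).reshape(-1,3)
o,a=state(); print(o['position'],a-90)
for n,q,pp in(('scene',w,p),('top',w2,p2)):
    x=((q[:,:2]-TO)@TX)*1000; y=((q[:,:2]-TO)@TY)*1000; z=q[:,2]*1000
    c=pp.reshape(-1,3).astype(int)
    m=(x>-130)&(x<70)&(abs(y)<40)&(z>95)&(z<135)&(c[:,0]-c[:,2]>50)
    if m.sum()>20: print(n,'bar',m.sum(),cv2.minAreaRect(np.c_[x,y][m].astype(np.float32)),np.median(z[m]))
    for x0 in range(-50,100,10):
        m=(abs(x-x0)<5)&(abs(y)<25)&(z<60)&(z>-3)
        if m.sum()>5 and n=='scene': print(x0,np.median(z[m]).round(1),m.sum())
cv2.imwrite('pics/s8.png',cv2.resize(p[170:330,400:530,::-1],(487,600),interpolation=cv2.INTER_CUBIC))
E
```

```text
[0.52617138 0.32303447 0.25185401] -13.981235397598027
scene bar 332 ((-14.689720153808594, -2.1365833282470703), (16.48606300354004, 75.7727279663086), 89.71373748779297) 116.44631297820914
-50 21.3 321
-40 4.3 93
-30 4.5 94
-20 4.3 95
-10 4.6 94
0 4.4 95
10 4.3 106
20 4.5 93
30 4.5 105
40 4.5 105
50 3.9 107
60 2.7 25
70 19.6 75
80 14.6 232
90 -0.4 98
top bar 53 ((10.888458251953125, -0.5252399444580078), (16.37646484375, 15.972650527954102), 89.04100036621094) 118.03967396409492
```

View pics/s8.png

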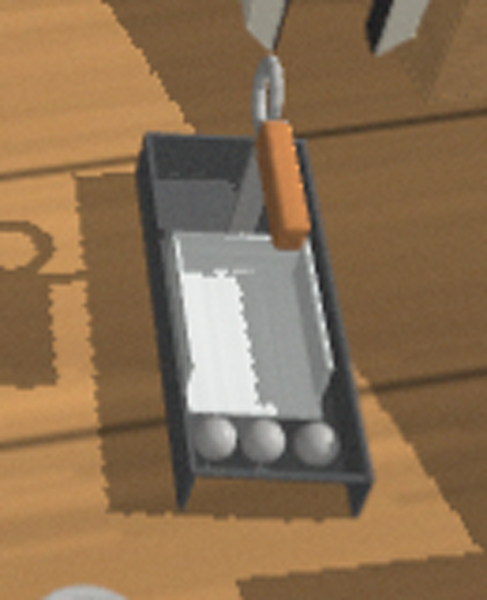

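The scoop now stands flat, with its bar at (280, 185), its lip at (255, 410) and all three balls in front at (215–315, 440) in the crop. The bar centre is at tray x≈-16, so the lip is at ≈50. I regrasp firmly near the front of the bar.

{"name": "carry_out", "arguments": {
  "plan": [
    [1.5,-0.4,0,0.003,4.5],
    [3.5,-1,0,0.003,4.5],
    [4.8,-1.32,0,0.003,4.5],
    [4.8,-1.32,-3,0.003,4.5],
    [4.8,-1.32,-6,0.003,4.5],
    [4.8,-1.32,-9,0.003,4.5],
    [4.8,-1.32,-9.6,0.003,3],
    [4.8,-1.32,-9.6,0.003,0.5],
    [4.8,-1.32,-9.6,0.003,0.5],
    [4.8,-1.32,-9.6,0.003,0.5],
    [4.8,-1.32,-9.6,0.003,0.5],
    [4.8,-1.32,-9.6,0.003,0.5],
    [4.8,-1.32,-9.6,0.003,0.5],
    [4.8,-1.32,-9.6,0.003,0.5]
  ],
  "squeeze": 60
}}

```text
clock: 14.6
position: [0.5752, 0.3103, 0.1573]
ee_rot: [0.376, 3.1, 0.008]
force: [0.6, -0.1, 6.2]
width: 0.169
```

```bash
python3 - <<'E'
from m import *
tray(); o,a=state(); print(o['width'],o['ft_torque'])
E
```

```text
grasp tray x,y,z mm 11.7 -0.0 110.3 F [ 1.7 -0.1  7.2] yaw -13.8 clk 14.65
  x-30 (tray -18) z 4.5 n102
  x-20 (tray -8) z 4.0 n94
  x-10 (tray 2) z 4.5 n90
  x+0 (tray 12) z 4.3 n102
  x+10 (tray 22) z 4.1 n100
  x+20 (tray 32) z 4.5 n98
  x+30 (tray 42) z 4.4 n110
  x+40 (tray 52) z 3.8 n63
  x+60 (tray 72) z 22.5 n56
  x+70 (tray 82) z 19.5 n96
0.17171481269309097 [-0.05988286 -0.22919443 -0.02866465]
```

{"name": "carry_out", "arguments": {
  "plan": [
    [0.4,-0.1,-0.2,0,0.5],
    [0.9,-0.22,-0.2,0,0.5],
    [1.4,-0.34,-0.2,0,0.5],
    [1.9,-0.46,-0.2,0,0.5],
    [2.3,-0.56,-0.2,0,0.5],
    [2.7,-0.66,-0.2,0,0.5],
    [3,-0.73,-0.2,0,0.5],
    [3.3,-0.8,-0.2,0,0.5],
    [3.5,-0.85,-0.2,0,0.5]
  ],
  "squeeze": 60
}}

```text
clock: 15.55
position: [0.6112, 0.3021, 0.1595]
ee_rot: [0.376, 3.097, 0.012]
force: [-6.9, -3.6, 27.4]
width: 0.167
```

```bash
cat >> m.py <<'E'
def balls():
    p,d,w=load('scene'); w=w.reshape(-1,3); x=((w[:,:2]-TO)@TX)*1000; y=((w[:,:2]-TO)@TY)*1000; z=w[:,2]*1000
    m=(abs(y)<38)&(x>40)&(x<100)&(z>15)&(z<40); 
    for c in(-26,0,26):
        k=m&(abs(y-c)<9); q=np.c_[x,y,z][k]
        if len(q)>10:
            s=least_squares(lambda t:np.linalg.norm(q-t,axis=1)-11,[q[:,0].mean()-2,c,14],loss='soft_l1'); print('ball',c,s.x.round(1),np.abs(s.fun).mean().round(2),len(q))
E
python3 - <<'E'
from m import *
tray(); balls(); o,a=state(); print(o['width'],o['ft_torque'])
E
```

```text
grasp tray x,y,z mm 49.1 0.7 112.5 F [-6.5 -2.5 29.2] yaw -13.8 clk 15.6
  x-30 (tray 19) z 13.3 n121
  x-20 (tray 29) z 10.6 n127
  x-10 (tray 39) z 7.5 n129
  x+0 (tray 49) z 4.8 n110
  x+20 (tray 69) z 22.2 n34
  x+30 (tray 79) z 20.7 n111
  x+40 (tray 89) z 18.1 n11
ball -26 [ 73.6 -26.3  13.4] 1.48 81
ball 0 [74.5 -1.5 13.1] 1.21 75
ball 26 [73.1 26.1 14.3] 4.89 96
0.167601142018519 [-0.66520079  1.87692059  0.08081562]
```

Same cause found: I was pressing down with 27 N, so the lip dragged on the floor and the scoop pivoted. I let it fall flat again, regrasp once the arm has settled, and push with no downward load.

{"name": "carry_out", "arguments": {
  "plan": [
    [0,0,0,0,2.5],
    [0,0,0,0,4.5],
    [0,0,0,0,4.5],
    [0,0,0.5,0,4.5],
    [0,0,3,0,4.5],
    [-1,0.24,4,0,4.5],
    [-2.5,0.6,4,0,4.5],
    [-3.2,0.78,4,0,4.5],
    [-3.2,0.78,4,0,4.5]
  ]
}}

```text
clock: 16.5
position: [0.5778, 0.3107, 0.1993]
ee_rot: [0.373, 3.099, 0.012]
force: [-0.6, 0.2, 0.6]
width: 0.492
```

```bash
cat >> m.py <<'E'
def bar():
    for n in('scene','top'):
        pp,d=grab(n); q=cloud(n,d).reshape(-1,3)
        x=((q[:,:2]-TO)@TX)*1000; y=((q[:,:2]-TO)@TY)*1000; z=q[:,2]*1000; c=pp.reshape(-1,3).astype(int)
        m=(x>-130)&(x<100)&(abs(y)<40)&(z>95)&(z<135)&(c[:,0]-c[:,2]>50)
        if m.sum()>20: r=cv2.minAreaRect(np.c_[x,y][m].astype(np.float32)); print(n,'bar',m.sum(),np.round(r[0],1),np.round(r[1],1),round(r[2],1),'z',np.median(z[m]).round(1),'x',np.percentile(x[m],[1,99]).round(1))
E
python3 - <<'E'
from m import *
bar(); tray(); balls()
E
```

```text
scene bar 264 [-2.3 -1.2] [70.5 16. ] 0.7 z 116.5 x [-34.   31.9]
top bar 80 [-32.9   0.1] [16.3 24.2] 89.0 z 119.1 x [-44.7 -20.9]
grasp tray x,y,z mm 16.5 0.4 152.3 F [ 0.6 -0.4  0.2] yaw -13.8 clk 16.65
  x-30 (tray -14) z 4.1 n98
  x-20 (tray -4) z 4.4 n90
  x-10 (tray 6) z 4.3 n96
  x+0 (tray 16) z 4.6 n101
  x+10 (tray 26) z 4.3 n101
  x+20 (tray 36) z 4.5 n102
  x+30 (tray 46) z 3.9 n106
  x+40 (tray 56) z 4.5 n57
  x+50 (tray 66) z 21.7 n21
  x+60 (tray 76) z 21.6 n96
  x+70 (tray 86) z 18.1 n39
ball -26 [ 74.1 -26.6  13.6] 2.04 85
ball 0 [74.3 -1.4 13. ] 1.18 77
ball 26 [73.8 26.7 13.5] 3.16 90
```

{"name": "carry_out", "arguments": {
  "plan": [
    [0.2,-0.1,-2,0,4.5],
    [0.2,-0.1,-4,0,4.5],
    [0.2,-0.1,-4.4,0,4.5],
    [0.2,-0.1,-4.4,0,4.5],
    [0.2,-0.1,-4.4,0,4.5],
    [0.2,-0.1,-4.4,0,2.5],
    [0.2,-0.1,-4.4,0,0.5],
    [0.2,-0.1,-4.4,0,0.5],
    [0.2,-0.1,-4.4,0,0.5],
    [0.2,-0.1,-4.4,0,0.5],
    [0.2,-0.1,-4.4,0,0.5],
    [0.2,-0.1,-4.4,0,0.5]
  ],
  "squeeze": 60
}}

```text
clock: 17.85
position: [0.5818, 0.3085, 0.1555]
ee_rot: [0.376, 3.097, 0.012]
force: [-0.6, -0.7, 3.6]
width: 0.169
```

{"name": "carry_out", "arguments": {
  "plan": [
    [0,0,0.05,0,0.5],
    [0,0,0.05,0,0.5]
  ]
}}

```text
clock: 18.05
position: [0.5817, 0.3085, 0.1557]
ee_rot: [0.376, 3.097, 0.011]
force: [0.3, 0.2, -2.0]
width: 0.168
```

```bash
python3 - <<'E'
from m import *
tray()
E
```

```text
grasp tray x,y,z mm 18.6 -0.1 108.7 F [ 0.6  0.2 -1.1] yaw -13.8 clk 18.1
  x-30 (tray -11) z 4.5 n97
  x-20 (tray -1) z 4.3 n92
  x-10 (tray 9) z 4.7 n104
  x+0 (tray 19) z 4.4 n97
  x+10 (tray 29) z 4.7 n102
  x+20 (tray 39) z 4.7 n105
  x+30 (tray 49) z 4.8 n101
  x+40 (tray 59) z 5.3 n40
  x+50 (tray 69) z 22.3 n33
  x+60 (tray 79) z 20.5 n106
  x+70 (tray 89) z 16.5 n21
```

{"name": "carry_out", "arguments": {
  "plan": [
    [0.4,-0.1,0,0,0.5],
    [0.8,-0.2,0,0,0.5],
    [1.2,-0.3,0,0,0.5],
    [1.6,-0.4,0,0,0.5],
    [2,-0.5,0,0,0.5],
    [2.3,-0.57,0,0,0.5],
    [2.5,-0.62,0,0,0.5],
    [2.6,-0.64,0,0,0.5],
    [2.6,-0.64,0,0,0.5]
  ],
  "squeeze": 60
}}

```text
clock: 19.0
position: [0.6077, 0.3022, 0.1557]
ee_rot: [0.376, 3.097, 0.012]
force: [-0.6, 1.1, 1.8]
width: 0.172
```

```bash
python3 - <<'E'
from m import *
tray(); balls()
E
```

```text
grasp tray x,y,z mm 45.4 -0.1 108.7 F [-1.4  1.7  1.5] yaw -13.8 clk 19.05
  x-30 (tray 15) z 4.5 n103
  x-20 (tray 25) z 4.6 n96
  x-10 (tray 35) z 4.3 n106
  x+0 (tray 45) z 4.8 n106
  x+10 (tray 55) z 4.6 n99
  x+20 (tray 65) z 4.9 n32
  x+30 (tray 75) z 23.2 n47
  x+40 (tray 85) z 21.6 n153
  x+50 (tray 95) z 19.5 n25
ball -26 [ 80.8 -25.1  15.5] 1.79 98
ball 0 [80.9 -2.  15.6] 1.12 80
ball 26 [75.7 27.6 20. ] 5.37 135
```

The balls now sit about 2.2 mm higher, so they are on the pan, which is level with its lip at the foot of the slope. I lift along the slope with a gentle forward acceleration and a lighter grip, so the balls roll back and the scoop pitches nose-up.

{"name": "carry_out", "arguments": {
  "plan": [
    [0.49,-0.12,0.8,0,0.5],
    [1.55,-0.38,2.4,0,0.5],
    [2.9,-0.71,4.2,0,0.5],
    [4.47,-1.09,5.6,0,0.5],
    [6.0,-1.47,6.6,0,0.5],
    [7.6,-1.85,7.2,0,0.5],
    [9.1,-2.23,7.5,0,0.5],
    [10.7,-2.6,7.5,0,0.5],
    [12.2,-2.98,7.5,0,0.5],
    [13.8,-3.36,7.5,0,0.5],
    [15.2,-3.7,7.5,0,0.5],
    [16.4,-4.0,7.5,0,0.5],
    [17.5,-4.26,7.5,0,0.5],
    [18.4,-4.48,7.5,0,0.5],
    [18.95,-4.62,7.5,0,0.5],
    [19.3,-4.7,7.5,0,0.5],
    [19.6,-4.78,7.5,0,0.5]
  ],
  "squeeze": 10
}}

```text
clock: 20.75
position: [0.8038, 0.2541, 0.2305]
ee_rot: [0.376, 3.097, 0.011]
force: [-0.2, 0.5, -3.2]
width: 0.175
```

```bash
python3 - <<'E'
from m import *
tray()
p,d,w=load('scene'); cv2.imwrite('pics/s9.png',p[130:430,300:620,::-1])
E
```

```text
grasp tray x,y,z mm 247.5 -0.4 183.6 F [-0.9 -0.3 -4. ] yaw -13.9 clk 20.8
  x-30 (tray 218) z 80.0 n155
  x-20 (tray 228) z 79.9 n172
  x-10 (tray 238) z 80.0 n161
  x+0 (tray 248) z 79.8 n174
  x+10 (tray 258) z 79.5 n151
  x+20 (tray 268) z 81.2 n49
  x+30 (tray 278) z 99.3 n149
  x+40 (tray 288) z 94.3 n251
  x+50 (tray 298) z 94.1 n8
```

View pics/s9.png

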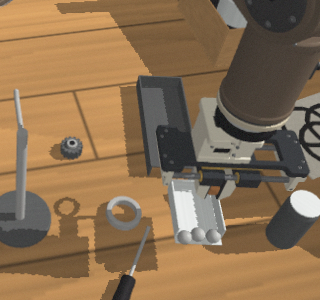

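All three balls are on the pan near the lip, at (185–215, 236) in the crop, and the load reads 4 N. The pan is still level, so I keep accelerations small and turn the scoop to face the housing, checking the joint ranges first.

```bash
python3 - <<'E'
from m import *
o,a=state(); print(o['joints'].round(3),o['ft_torque'].round(3))
p,d,w=load('scene'); w=w.reshape(-1,3); M=Rn.from_rotvec(o['ee_rot']).as_matrix(); g=o['position']+M[:,2]*.047
x=((w[:,:2]-g[:2])@TX)*1000; y=((w[:,:2]-g[:2])@TY)*1000; z=w[:,2]*1000
for c in(-22,0,22):
    k=(abs(y-c)<11)&(x>15)&(x<55)&(z>86)&(z<110); q=np.c_[x,y,z][k]
    s=least_squares(lambda t:np.linalg.norm(q-t,axis=1)-11,[33,c,90],loss='soft_l1'); print('ball',c,s.x.round(1),np.abs(s.fun).mean().round(2))
k=(abs(y)<30)&(abs(z-80)<3)&(x>0)&(x<60); print('lip x',np.percentile(x[k],99.5))
# housing lugs: outer radius vs azimuth (top cam)
W=np.load('/tmp/top.npz'); 
p,d=grab('top'); q=cloud('top',d).reshape(-1,3); c=np.array([.5705,-.2695]); r=q[:,:2]-c; R=np.hypot(*r.T); A=np.degrees(np.arctan2(r[:,1],r[:,0]))
m=(q[:,2]>.035)&(q[:,2]<.056)&(R<.085)&(R>.062); print('lug az',np.histogram(A[m],bins=np.arange(-180,181,10))[0])
E
```

```text
[-0.449  0.855  0.186  0.976 -0.142  1.3    1.038] [ 0.017  0.08  -0.075]
ball -22 [ 34.8 -23.5  90.8] 1.28
ball 0 [29.7 -2.6 90.9] 1.0
ball 22 [31.5 21.2 91. ] 0.87
lip x 40.773198755819514
lug az [ 1  0 19 14  0  1  0  0 16  9  0  0  0  0 10 12  0  0  0  0  9 17  0  0
  1  0 11 23  0  1  2  0 18 17  0  3]
```

Ball centres are 6–11 mm behind the lip, and the housing lugs sit at 30°, 90°, 150° and so on. Joint 7 has room. I turn the scoop slowly in place towards its next direction of travel.

{"name": "carry_out", "arguments": {
  "plan": [
    [0,0,0,-0.03,0.5],
    [0,0,0,-0.1,0.5],
    [0,0,0,-0.2,0.5],
    [0,0,0,-0.33,0.5],
    [0,0,0,-0.47,0.5],
    [0,0,0,-0.61,0.5],
    [0,0,0,-0.75,0.5],
    [0,0,0,-0.89,0.5],
    [0,0,0,-1.03,0.5],
    [0,0,0,-1.17,0.5],
    [0,0,0,-1.31,0.5],
    [0,0,0,-1.45,0.5],
    [0,0,0,-1.59,0.5],
    [0,0,0,-1.73,0.5],
    [0,0,0,-1.87,0.5],
    [0,0,0,-2.01,0.5],
    [0,0,0,-2.15,0.5],
    [0,0,0,-2.28,0.5],
    [0,0,0,-2.38,0.5],
    [0,0,0,-2.43,0.5]
  ],
  "squeeze": 20
}}

```text
clock: 22.85
position: [0.8035, 0.2549, 0.2307]
ee_rot: [3.044, 0.721, -0.028]
force: [-0.6, -0.3, -2.6]
width: 0.173
```

```bash
cat >> m.py <<'E'
def scoop(yaw,cam='scene'):
    """pan profile & balls rel. to grasp in scoop-yaw frame"""
    p,d=grab(cam); w=cloud(cam,d).reshape(-1,3); o,a=state(); M=Rn.from_rotvec(o['ee_rot']).as_matrix(); g=o['position']+M[:,2]*.047
    e=np.radians(yaw); ex=np.array([np.cos(e),np.sin(e)]); ey=np.array([-ex[1],ex[0]])
    x=((w[:,:2]-g[:2])@ex)*1000; y=((w[:,:2]-g[:2])@ey)*1000; z=(w[:,2]-g[2])*1000
    print(cam,'tcp',o['position'].round(4),'yaw',round(a-90,1),'F',o['force'].round(1),'clk',o['clock'],'w',round(o['width'],3))
    for x0 in range(-60,90,10):
        k=(abs(y)<36)&(abs(x-x0)<5)&(z<-40)&(z>-135)&(w[:,2]>.03)
        if k.sum()>8: print('  x%+d n%d z10/50/95 %s y %s'%(x0,k.sum(),np.percentile(z[k],[10,50,95]).round(0),np.percentile(y[k],[2,98]).round(0)))
E
python3 - <<'E'
from m import *
scoop(-153); scoop(-153,'top')
E
```

```text
scene tcp [0.8035 0.2549 0.2306] yaw -153.4 F [-0.2 -1.4 -3.2] clk 22.9 w 0.169
  x-60 n138 z10/50/95 [-105.  -86.  -47.] y [-18.  34.]
  x-50 n247 z10/50/95 [-106. -103.  -80.] y [-33.  18.]
  x-40 n259 z10/50/95 [-106. -103.  -79.] y [-33.  17.]
  x-30 n250 z10/50/95 [-105. -103.  -78.] y [-33.  18.]
  x-20 n252 z10/50/95 [-106. -103.  -78.] y [-34.  17.]
  x-10 n249 z10/50/95 [-105. -103.  -77.] y [-33.  18.]
  x+0 n114 z10/50/95 [-105. -104. -100.] y [-32.  19.]
  x+10 n115 z10/50/95 [-105. -103.  -93.] y [-13.  36.]
  x+20 n142 z10/50/95 [-105. -102.  -83.] y [-12.  36.]
  x+30 n138 z10/50/95 [-94. -84. -81.] y [ 0. 35.]
  x+40 n47 z10/50/95 [-104.  -88.  -83.] y [-1. 34.]
top tcp [0.8035 0.2548 0.2307] yaw -153.1 F [ 0.4  0.6 -3.1] clk 22.95 w 0.171
  x-20 n92 z10/50/95 [-107. -103.  -97.] y [-33.  36.]
  x-10 n132 z10/50/95 [-107. -103.  -82.] y [-34.  35.]
  x+0 n129 z10/50/95 [-106. -103.  -87.] y [-34.  35.]
  x+10 n135 z10/50/95 [-106. -103.  -77.] y [-35.  35.]
  x+20 n69 z10/50/95 [-106. -100.  -75.] y [-35.  35.]
  x+30 n134 z10/50/95 [-102.  -84.  -77.] y [-34.  35.]
  x+40 n119 z10/50/95 [-103.  -87.  -80.] y [-33.  33.]
```

The pan is level with the balls still aboard. I make a brisk start forward, so the balls roll to the back, and a slow stop.

{"name": "carry_out", "arguments": {
  "plan": [
    [-1.34,-0.68,0,0,0.5],
    [-3.92,-2.0,0,0,0.5],
    [-6.42,-3.27,0,0,0.5],
    [-8.73,-4.45,0,0,0.5],
    [-10.87,-5.54,0,0,0.5],
    [-12.79,-6.51,0,0,0.5],
    [-14.48,-7.38,0,0,0.5],
    [-15.95,-8.13,0,0,0.5],
    [-17.2,-8.76,0,0,0.5],
    [-18.22,-9.28,0,0,0.5],
    [-19.02,-9.69,0,0,0.5],
    [-19.6,-9.99,0,0,0.5],
    [-19.96,-10.17,0,0,0.5],
    [-20.14,-10.26,0,0,0.5]
  ],
  "squeeze": 20
}}

```text
clock: 24.35
position: [0.602, 0.1522, 0.2308]
ee_rot: [3.042, 0.727, -0.028]
force: [-0.7, -0.1, -1.2]
width: 0.176
```

```bash
python3 - <<'E'
from m import *
scoop(-153); scoop(-153,'top')
E
```

```text
scene tcp [0.6019 0.1521 0.2307] yaw -153.1 F [ 1.1 -0.1 -2.2] clk 24.4 w 0.172
  x-60 n225 z10/50/95 [-102.  -86.  -68.] y [-32.  35.]
  x-50 n36 z10/50/95 [-104. -103.  -78.] y [-34.  18.]
  x-40 n110 z10/50/95 [-106. -104. -101.] y [-30.  17.]
  x-30 n177 z10/50/95 [-105. -103.  -78.] y [-33.  19.]
  x-20 n169 z10/50/95 [-105. -103.  -79.] y [-33.  17.]
  x-10 n243 z10/50/95 [-105. -102.  -80.] y [-33.  24.]
  x+0 n197 z10/50/95 [-104.  -86.  -80.] y [-33.  28.]
  x+10 n131 z10/50/95 [-104.  -88.  -78.] y [-33.  26.]
  x+20 n137 z10/50/95 [-104.  -90.  -78.] y [-33.  17.]
  x+30 n98 z10/50/95 [-105. -104.  -87.] y [-32.  20.]
  x+40 n31 z10/50/95 [-106. -104. -102.] y [-20.  35.]
top tcp [0.6022 0.1522 0.2307] yaw -153.1 F [ 0.1  0.1 -2.7] clk 24.45 w 0.175
  x-40 n9 z10/50/95 [-102.  -79.  -71.] y [33. 36.]
  x+0 n9 z10/50/95 [-101.  -95.  -78.] y [-22.  28.]
  x+10 n98 z10/50/95 [-105. -101.  -81.] y [-33.  36.]
  x+20 n141 z10/50/95 [-105. -101.  -74.] y [-35.  36.]
  x+30 n146 z10/50/95 [-106. -102.  -82.] y [-34.  35.]
  x+40 n49 z10/50/95 [-105. -101.  -99.] y [-33.  33.]
```

The balls rolled back and are now 20–40 mm behind the lip. I loosen the grip a little so the scoop noses up, while turning towards the housing heading.

{"name": "carry_out", "arguments": {
  "plan": [
    [0,0,0,0,0.5],
    [0,0,0,0,0.5],
    [0,0,0,0.03,0.5],
    [0,0,0,0.09,0.5],
    [0,0,0,0.18,0.5],
    [0,0,0,0.28,0.5],
    [0,0,0,0.4,0.5],
    [0,0,0,0.52,0.5],
    [0,0,0,0.64,0.5],
    [0,0,0,0.76,0.5],
    [0,0,0,0.88,0.5],
    [0,0,0,0.98,0.5],
    [0,0,0,1.05,0.5],
    [0,0,0,1.09,0.5],
    [0,0,0,1.1,0.5]
  ],
  "squeeze": 7
}}

```text
clock: 25.95
position: [0.6023, 0.152, 0.2307]
ee_rot: [2.207, 2.206, -0.012]
force: [0.9, -0.2, -3.4]
width: 0.175
```

```bash
python3 - <<'E'
from m import *
scoop(-90); scoop(-90,'top')
E
```

```text
scene tcp [0.6023 0.1521 0.2307] yaw -90.1 F [-0.5  0.3 -3.2] clk 26.0 w 0.174
  x-60 n244 z10/50/95 [-104.  -85.  -62.] y [-28.  30.]
  x-50 n109 z10/50/95 [-106. -104. -102.] y [-31.  15.]
  x-40 n112 z10/50/95 [-106. -104. -101.] y [-32.  15.]
  x-30 n110 z10/50/95 [-106. -104. -102.] y [-33.  14.]
  x-20 n120 z10/50/95 [-106. -104.  -99.] y [-33.  15.]
  x-10 n111 z10/50/95 [-105. -101.  -78.] y [-34.  15.]
  x+0 n153 z10/50/95 [-102.  -85.  -77.] y [-34.  28.]
  x+10 n211 z10/50/95 [-104.  -88.  -79.] y [-33.  25.]
  x+20 n162 z10/50/95 [-105.  -93.  -78.] y [-33.  18.]
  x+30 n224 z10/50/95 [-105. -103.  -81.] y [-33.  35.]
  x+40 n94 z10/50/95 [-106. -104. -102.] y [-32.  35.]
top tcp [0.6023 0.1521 0.2307] yaw -90.1 F [ 0.4 -0.2 -3.3] clk 26.05 w 0.174
  x+10 n39 z10/50/95 [-104. -100.  -83.] y [-36.  33.]
  x+20 n130 z10/50/95 [-105. -101.  -78.] y [-36.  35.]
  x+30 n153 z10/50/95 [-106. -103.  -84.] y [-35.  35.]
  x+40 n37 z10/50/95 [-105. -103.  -98.] y [-33.  33.]
```

{"name": "carry_out", "arguments": {
  "plan": [
    [-0.2,0,0,0,0.5],
    [-0.7,-0.1,0,0,0.5],
    [-1.5,-0.3,0,0,0.5],
    [-2.5,-0.6,0,0,0.5],
    [-3.6,-1.0,0,0,0.5],
    [-4.8,-1.6,0,0,0.5],
    [-6,-2.3,0,0,0.5],
    [-7.2,-3.2,0,0,0.5],
    [-8.3,-4.3,0,0,0.5],
    [-9.3,-5.6,0,0,0.5],
    [-10.1,-7.1,0,0,0.5],
    [-10.7,-8.8,0,0,0.5],
    [-11.1,-10.6,0,0,0.5],
    [-11.3,-12.5,0,0,0.5],
    [-11.3,-14.5,0,0,0.5],
    [-11.3,-16.5,0,0,0.5],
    [-11.1,-18.4,0,0,0.5],
    [-10.7,-20.2,0,0,0.5],
    [-10.1,-21.9,0,0,0.5],
    [-9.3,-23.5,0,0,0.5]
  ],
  "squeeze": 15
}}

```text
clock: 28.05
position: [0.5088, -0.0849, 0.2308]
ee_rot: [2.21, 2.202, -0.012]
force: [0.9, -0.0, -3.2]
width: 0.174
```

{"name": "carry_out", "arguments": {
  "plan": [
    [0.9,-1.5,0,0,0.5],
    [1.8,-2.95,0,0,0.5],
    [2.65,-4.35,0,0,0.5],
    [3.45,-5.65,0,0,0.5],
    [4.15,-6.9,0,0,0.5],
    [4.75,-8.05,0,0,0.5],
    [5.2,-9.15,0,0,0.5],
    [5.55,-10.15,0,0,0.5],
    [5.8,-11.1,0,0,0.5],
    [5.95,-11.95,0,0,0.5],
    [6.1,-12.75,0,0,0.5],
    [6.17,-13.45,0,0,0.5],
    [6.17,-14.05,0,0,0.5],
    [6.17,-14.55,0,0,0.5],
    [6.17,-15,0,0,0.5],
    [6.17,-15.35,0,0,0.5],
    [6.17,-15.6,0,0,0.5],
    [6.17,-15.66,0,0,0.5]
  ]
}}

```text
clock: 29.85
position: [0.5705, -0.2418, 0.2308]
ee_rot: [2.21, 2.202, -0.012]
force: [-1.1, 1.0, -3.0]
width: 0.174
```

```bash
cat >> m.py <<'E'
def inpan(yaw,cam,zlo=-101,zhi=-72):
    p,d,w=(lambda z:(z['p'],z['d'],cloud(cam,z['d'])))(np.load('/tmp/%s.npz'%cam)); w=w.reshape(-1,3); o,a=state(); M=Rn.from_rotvec(o['ee_rot']).as_matrix(); g=o['position']+M[:,2]*.047
    e=np.radians(yaw); ex=np.array([np.cos(e),np.sin(e)]); ey=np.array([-ex[1],ex[0]])
    x=((w[:,:2]-g[:2])@ex)*1000; y=((w[:,:2]-g[:2])@ey)*1000; z=(w[:,2]-g[2])*1000
    G=np.full((10,14),' ');
    for i,yy in enumerate(range(-32,34,7)):
        for j,xx in enumerate(range(-58,54,8)):
            k=(abs(y-yy)<3.5)&(abs(x-xx)<4)&(z<-40)&(z>-112)
            if k.sum(): G[i,j]='#' if np.median(z[k])>-96 else '.'
    print('\n'.join(''.join(r) for r in G))
E
python3 - <<'E'
from m import *
scoop(-90); inpan(-90,'scene'); grab('top'); inpan(-90,'top')
# relative geometry housing vs pan in scene cam
p,d,w=load('scene'); w=w.reshape(-1,3); m=(abs(w[:,2]-.0475)<.005)&(w[:,0]>.48)&(w[:,0]<.66)&(w[:,1]<-.18)&(w[:,1]>-.36); print(m.sum(),w[m].min(0),w[m].max(0))
E
```

```text
scene tcp [ 0.5705 -0.2417  0.2309] yaw -90.2 F [-0.2  0.2 -2.6] clk 29.9 w 0.173
  x-60 n114 z10/50/95 [-103.  -79.  -47.] y [-32.  33.]
  x-50 n175 z10/50/95 [-105. -103.  -77.] y [-34.  13.]
  x-40 n180 z10/50/95 [-105. -103.  -79.] y [-33.  15.]
  x-30 n177 z10/50/95 [-105. -103.  -78.] y [-34.  14.]
  x-20 n178 z10/50/95 [-105. -103.  -79.] y [-33.  31.]
  x-10 n160 z10/50/95 [-105. -103.  -86.] y [-33.  20.]
  x+0 n153 z10/50/95 [-98. -85. -81.] y [-33.  26.]
  x+10 n116 z10/50/95 [-102.  -88.  -83.] y [-33.  23.]
  x+20 n134 z10/50/95 [-105. -102.  -82.] y [-21.  21.]
  x+30 n130 z10/50/95 [-105. -103.  -86.] y [-27.  33.]
  x+40 n76 z10/50/95 [-105. -104. -101.] y [-30.  35.]
  x+80 n10 z10/50/95 [-135. -135. -133.] y [-22.  28.]
######....  . 
........ ###. 
.......#####. 
.......####.. 
#......##.... 
.......##.... 
#......##.... 
#.....####... 
#      ##  .. 
#         #.. 
###.          
#...          
#....         
.....         
......        
 .....        
              
#             
#......       
#......       
725 [ 0.50679647 -0.34314666  0.04259374] [ 0.63616779 -0.21482955  0.05113595]
```

The balls are still aboard and the pan is over the housing, with the rear of its underside above the near lug. I lower it onto the lug and roll it forward to tip.

{"name": "carry_out", "arguments": {
  "plan": [
    [0,0,-1,0,0.5],
    [0,0,-2,0,0.5],
    [0,0,-2.7,0,0.5],
    [0,0,-3.05,0,0.5],
    [0,-0.45,-3.3,0,0.5],
    [0,-0.93,-3.55,0,0.5],
    [0,-1.4,-3.8,0,0.5],
    [0,-1.9,-4.1,0,0.5],
    [0,-2.4,-4.45,0,0.5],
    [0,-3.05,-4.85,0,0.5],
    [0,-3.4,-5.05,0,0.5],
    [0,-3.4,-5.05,0,0.5],
    [0,-3.4,-5.05,0,0.5]
  ],
  "squeeze": 10
}}

```text
clock: 31.25
position: [0.5704, -0.2781, 0.1815]
ee_rot: [2.21, 2.198, -0.014]
force: [-3.5, -4.0, 7.1]
width: 0.171
```

```bash
python3 - <<'E'
from m import *
scoop(-90); inpan(-90,'scene')
E
```

```text
scene tcp [ 0.5705 -0.278   0.1816] yaw -90.3 F [-3.3 -5.   8. ] clk 31.3 w 0.172
  x-60 n194 z10/50/95 [-94. -80. -54.] y [-34.  36.]
  x-50 n165 z10/50/95 [-87. -83. -56.] y [-35.  35.]
  x-40 n167 z10/50/95 [-91. -87. -60.] y [-34.  36.]
  x-30 n158 z10/50/95 [-94. -91. -64.] y [-34.  10.]
  x-20 n164 z10/50/95 [-98. -95. -68.] y [-34.  35.]
  x-10 n137 z10/50/95 [-103. -100.  -72.] y [-35.  35.]
  x+0 n33 z10/50/95 [-104. -103. -101.] y [-28.  35.]
  x+30 n15 z10/50/95 [-104. -103.  -87.] y [-19.  36.]
  x+40 n125 z10/50/95 [-103.  -93.  -86.] y [-25.  35.]
  x+50 n83 z10/50/95 [-95. -88. -85.] y [-14.  33.]
  x+60 n50 z10/50/95 [-95. -89. -86.] y [-7. 11.]
#######.   .. 
#####...  ... 
#####... ....#
#####........#
#####......  #
#####...... .#
#####........#
          ...#
          ..##
.    # .   ##.
```

{"name": "carry_out", "arguments": {
  "plan": [
    [0,0,0.5,0,0.5],
    [0,0,1.5,0,0.5],
    [0,0,3.5,0,0.5],
    [0,0.5,6,0,0.5],
    [0,2,9,0,0.5],
    [0,5,12,0,0.5],
    [0,8,14,0,0.5],
    [0,10,15,0,0.5],
    [0,10,15,0,0.5]
  ],
  "squeeze": 14
}}

```text
clock: 32.2
position: [0.5719, -0.1742, 0.3337]
ee_rot: [2.203, 2.203, -0.008]
force: [0.5, 0.8, -1.3]
width: 0.174
```

```bash
python3 - <<'E'
from m import *
scoop(-90)
p,d,w=load('scene'); p2,d2=grab('top'); 
a=cv2.resize(p[160:400,80:400,::-1],(800,600),interpolation=cv2.INTER_CUBIC)
b=cv2.resize(p2[200:290,380:480,::-1],(300,270),interpolation=cv2.INTER_CUBIC); a[330:600,500:800]=b
cv2.imwrite('pics/s10.png',a)
E
```

```text
scene tcp [ 0.5711 -0.1762  0.3327] yaw -90.1 F [ 0.  -0.6 -1.5] clk 32.25 w 0.174
  x-60 n190 z10/50/95 [-82. -79. -52.] y [-33.   7.]
  x-50 n188 z10/50/95 [-87. -83. -57.] y [-33.   6.]
  x-40 n192 z10/50/95 [-90. -87. -60.] y [-33.   8.]
  x-30 n172 z10/50/95 [-95. -92. -70.] y [-33.   8.]
  x-20 n180 z10/50/95 [-98. -95. -72.] y [-32.   7.]
  x-10 n179 z10/50/95 [-103. -100.  -73.] y [-33.  33.]
  x+0 n51 z10/50/95 [-104. -103.  -75.] y [-33.  35.]
```

View pics/s10.png

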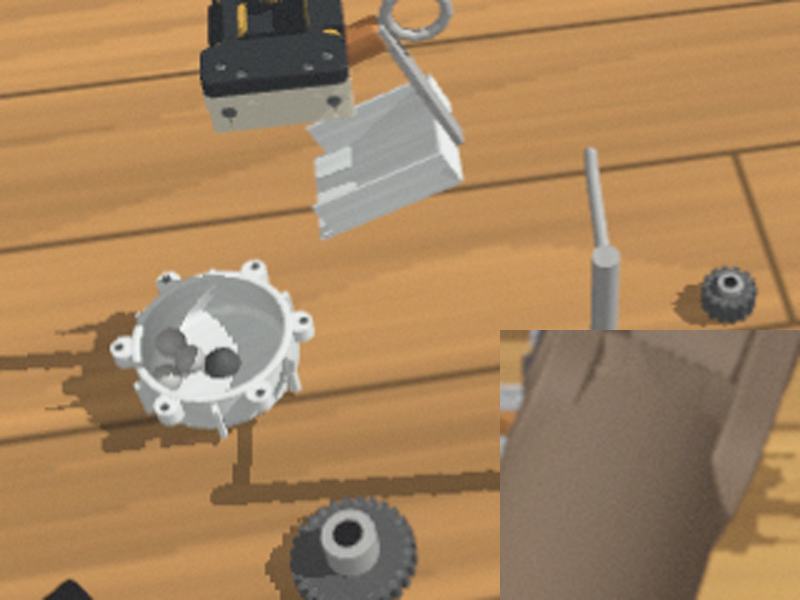

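Pan empty. Inside the housing I see balls at about (170, 340), (222, 362) and (167, 375), and the hub at (185, 357). The scoop is pitched 23° nose-down. Next I measure the eye relative to the hand, and later I confirm the balls by depth.

```bash
cat >> m.py <<'E'
COL=np.array([.7075,-.0108]); PA=np.radians(-4.6); PX=np.array([np.cos(PA),np.sin(PA)]); PY=np.array([-PX[1],PX[0]])
def eye(yaw,c0=(-78,36)):
    out=[]
    for n in('scene','top'):
        p,d=grab(n); w=cloud(n,d).reshape(-1,3); o,a=state(); M=Rn.from_rotvec(o['ee_rot']).as_matrix(); g=o['position']+M[:,2]*.047
        e=np.radians(yaw); ex=np.array([np.cos(e),np.sin(e)]); ey=np.array([-ex[1],ex[0]])
        x=((w[:,:2]-g[:2])@ex)*1000; y=((w[:,:2]-g[:2])@ey)*1000; z=(w[:,2]-g[2])*1000
        c=p.reshape(-1,3).astype(int); grey=(c.max(1)-c.min(1)<30)
        m=grey&(abs(y)<10)&(np.hypot(x-c0[0],z-c0[1])<28)
        if m.sum()<25: print(n,'few',m.sum()); continue
        q=np.c_[x,z][m]; s=least_squares(lambda t:np.hypot(*(q-t).T)-17,c0,loss='soft_l1')
        gy=np.median(y[m]); E=g+np.r_[ex*s.x[0]/1000+ey*gy/1000,s.x[1]/1000]
        print(n,m.sum(),'eye rel',s.x.round(1),'y',gy.round(1),'res',np.abs(s.fun).mean().round(1),'world',E.round(4),'along peg from col',(-(E[:2]-COL)@PX*1000).round(1),'side',((E[:2]-COL)@PY*1000).round(1),'yaw',round(a-90,1),'clk',o['clock'])
E
python3 - <<'E'
from m import *
eye(-90.1)
E
```

```text
scene 366 eye rel [-77.6  42.1] y 4.3 res 3.1 world [ 0.5751 -0.1021  0.3267] along peg from col 124.7 side -101.6 yaw -90.3 clk 32.35
top 140 eye rel [-78.4  43.4] y -1.8 res 2.9 world [ 0.5688 -0.1017  0.3277] along peg from col 131.0 side -101.8 yaw -90.4 clk 32.4
```

{"name": "carry_out", "arguments": {
  "plan": [
    [0.3,1,-0.7,-0.02,0.5],
    [0.7,3,-2.3,-0.05,0.5],
    [1.1,5,-4.2,-0.075,0.5],
    [1.6,7,-6.2,-0.075,0.5],
    [2,8.7,-7.8,-0.075,0.5],
    [2.25,9.5,-8.6,-0.075,0.5],
    [2.25,9.7,-8.9,-0.075,0.5],
    [2.25,9.7,-8.9,-0.075,0.5],
    [2.25,9.7,-8.9,-0.075,0.5]
  ],
  "squeeze": 16
}}

```text
clock: 33.3
position: [0.5926, -0.0836, 0.2431]
ee_rot: [2.293, 2.11, -0.016]
force: [0.4, -0.2, -1.2]
width: 0.174
```

```bash
python3 - <<'E'
from m import *
eye(-94.6,(-77.5,42.5)); scoop(-94.6)
# peg as seen by the cameras now, in stand frame
for n in('scene','top'):
    p,d,w=load(n); w=w.reshape(-1,3); r=w[:,:2]-COL; s=-(r@PX)*1000; t=(r@PY)*1000; z=w[:,2]*1000
    for lo,hi in((15,35),(35,55),(55,75),(75,90)):
        m=(s>lo)&(s<hi)&(abs(t)<12)&(z>222)&(z<255)
        if m.sum()>5: print(n,lo,m.sum(),'t',np.percentile(t[m],[5,50,95]).round(1),'z',np.percentile(z[m],[5,50,95]).round(1))
E
```

```text
scene 258 eye rel [-76.3  42.2] y 3.3 res 2.1 world [ 0.6025 -0.009   0.2385] along peg from col 104.8 side -6.6 yaw -94.8 clk 33.35
top 47 eye rel [-81.1  44.4] y -1.4 res 1.6 world [ 0.5982 -0.0035  0.2406] along peg from col 109.6 side -1.5 yaw -94.8 clk 33.4
scene tcp [ 0.5926 -0.083   0.2431] yaw -94.7 F [ 0.4  0.1 -1.2] clk 33.45 w 0.173
  x-60 n182 z10/50/95 [-82. -79. -53.] y [-34.  12.]
  x-50 n186 z10/50/95 [-86. -83. -57.] y [-34.  12.]
  x-40 n132 z10/50/95 [-90. -87. -61.] y [-33.  15.]
  x-30 n106 z10/50/95 [-94. -92. -88.] y [-27.  36.]
  x-20 n111 z10/50/95 [-98. -96. -93.] y [-30.  13.]
  x-10 n121 z10/50/95 [-102. -100.  -97.] y [-32.  13.]
  x+0 n94 z10/50/95 [-105. -103. -101.] y [-32.  35.]
scene 15 57 t [-4.5 -1.3  2.3] z [235.4 238.1 240.4]
scene 35 53 t [-4.5 -1.1  2.5] z [235.8 237.7 239.6]
scene 55 55 t [-4.2 -1.1  2.4] z [235.4 238.2 240.6]
scene 75 46 t [-4.5 -1.3  3. ] z [238.3 242.6 246.3]
top 15 36 t [-2.4  1.2  5.1] z [233.6 239.6 243.1]
top 35 37 t [-2.2  1.8  4.7] z [236.1 239.3 242.5]
top 55 37 t [-1.3  1.5  5.1] z [234.9 238.3 242. ]
top 75 23 t [-2.2  1.5  4.1] z [236.4 245.1 249.3]
```

The eye needs 4 mm in +y to line up with the peg, and its height fits. I correct that and slide it on.

{"name": "carry_out", "arguments": {
  "plan": [
    [0,0.4,0.1,0,0.5],
    [0,0.4,0.1,0,0.5],
    [0.4,0.37,0.1,0,0.5],
    [1,0.32,0.1,0,0.5],
    [1.6,0.27,0.1,0,0.5],
    [2.2,0.22,0.1,0,0.5],
    [2.8,0.17,0.1,0,0.5],
    [3.4,0.13,0.1,0,0.5],
    [4,0.08,0.1,0,0.5],
    [4.5,0.04,0.1,0,0.5],
    [4.9,0.01,0.1,0,0.5],
    [5,0,0.1,0,0.5],
    [5,0,0.1,0,0.5]
  ],
  "squeeze": 16
}}

```text
clock: 34.75
position: [0.6426, -0.0831, 0.244]
ee_rot: [2.293, 2.111, -0.016]
force: [0.5, -0.2, -2.1]
width: 0.175
```

```bash
python3 - <<'E'
from m import *
eye(-94.6,(-77.5,42.5)); o,a=state(); print(o['position'],o['force'],o['ft_torque'])
E
```

```text
scene 317 eye rel [-75.8  42.8] y 3.5 res 3.7 world [ 0.6525 -0.009   0.2399] along peg from col 54.9 side -2.6 yaw -94.7 clk 34.8
top 42 eye rel [-80.7  44.3] y -2.0 res 1.6 world [ 0.6474 -0.0036  0.2414] along peg from col 60.5 side 2.3 yaw -94.7 clk 34.85
[ 0.64244218 -0.08305058  0.2441118 ] [-0.57915466  0.05699615 -1.42668389] [-0.11190268  0.07811324 -0.02280095]
```

The eye is on the peg with no side force, about 57 mm from the column. I lower it until the peg carries it, then swing the grip along the arc towards the hanging attitude under a light grip.

{"name": "carry_out", "arguments": {
  "plan": [
    [0,0,-0.5,0,0.5],
    [0,0,-1,0,0.5],
    [0,0,-1.4,0,0.5],
    [0,0.12,-1.65,0,0.5],
    [0,0.23,-1.85,0,0.5],
    [0.03,0.36,-2.05,0,0.5],
    [0.04,0.48,-2.23,0,0.5],
    [0.05,0.62,-2.42,0,0.5],
    [0.06,0.76,-2.6,0,0.5],
    [0.07,0.9,-2.79,0,0.5],
    [0.08,1.05,-2.96,0,0.5],
    [0.1,1.2,-3.13,0,0.5],
    [0.1,1.36,-3.3,0,0.5],
    [0.1,1.36,-3.3,0,0.5],
    [0.1,1.36,-3.3,0,0.5]
  ],
  "squeeze": 8
}}

```text
clock: 36.35
position: [0.6432, -0.0695, 0.2109]
ee_rot: [2.293, 2.111, -0.016]
force: [1.0, 0.1, -1.0]
width: 0.175
```

```bash
python3 - <<'E'
from m import *
eye(-94.6,(-64,61)); scoop(-94.6); o,a=state(); print(o['force'],o['ft_torque'])
E
```

```text
scene 303 eye rel [-64.9  61.9] y 3.6 res 2.8 world [ 0.6524 -0.0064  0.2258] along peg from col 55.2 side -0.0 yaw -94.7 clk 36.4
top few 1
scene tcp [ 0.6432 -0.0696  0.2109] yaw -94.7 F [-0.4  0.5  0.2] clk 36.5 w 0.175
  x-60 n194 z10/50/95 [-80. -75. -45.] y [-34.  12.]
  x-50 n178 z10/50/95 [-87. -82. -52.] y [-34.  11.]
  x-40 n72 z10/50/95 [-95. -92. -87.] y [-12.  13.]
  x-30 n58 z10/50/95 [-101.  -98.  -92.] y [-16.  36.]
[-0.4338518   0.46567461  0.16592493] [-0.03264182  0.05679133 -0.03631189]
```

The peg now carries the weight (wrist force about 0) and the eye centre is at z = 0.226, as it should be when hanging. I open and watch.

{"name": "carry_out", "arguments": {
  "plan": [
    [0,0,0,0,2.0],
    [0,0,0,0,2.6],
    [0,0,0,0,3.4],
    [0,0,0,0,4.5],
    [0,0,0,0,5.5],
    [0,0,0,0,5.5]
  ],
  "squeeze": 5
}}

```text
clock: 37.1
position: [0.6432, -0.0696, 0.2109]
ee_rot: [2.294, 2.111, -0.016]
force: [0.6, 0.5, 0.2]
width: 0.572
```

```bash
cat >> m.py <<'E'
def hang(n='scene'):
    p,d=grab(n); w=cloud(n,d).reshape(-1,3); r=w[:,:2]-COL; s=-(r@PX)*1000; t=(r@PY)*1000; z=w[:,2]*1000
    c=p.reshape(-1,3).astype(int); org=(c[:,0]-c[:,2]>50)
    m=org&(abs(s-57)<20)&(t>-110)&(t<10)&(z>120)&(z<230)
    f=np.polyfit(t[m],z[m],1) if m.sum()>20 else [0,0]
    k=(~org)&(abs(s-57)<40)&(abs(t)<110)&(z>30)&(z<200)
    e=(~org)&(abs(s-57)<12)&(abs(t)<28)&(z>200)&(z<256)
    print(n,'bar n',m.sum(),'angle',np.degrees(np.arctan(f[0])).round(1),'s',np.median(s[m]).round(1),'pan n',k.sum(),'s',np.percentile(s[k],[2,98]).round(0),'t',np.percentile(t[k],[2,98]).round(0),'z',np.percentile(z[k],[2,98]).round(0),'eye',e.sum(),np.median(s[e]).round(1),np.median(z[e]).round(1),'clk',arm.observe()['clock'])
E
python3 - <<'E'
from m import *
for _ in range(5): hang()
print(arm.observe()['width'],arm.observe()['force'])
E
```

```text
scene bar n 122 angle -14.0 s 52.0 pan n 1669 s [21. 93.] t [-68.  42.] z [ 67. 193.] eye 326 55.3 229.6 clk 37.15
scene bar n 127 angle -13.4 s 52.1 pan n 1683 s [21. 93.] t [-67.  42.] z [ 67. 192.] eye 326 55.2 230.1 clk 37.2
scene bar n 124 angle -13.5 s 52.4 pan n 1677 s [21. 93.] t [-68.  42.] z [ 67. 192.] eye 325 55.5 228.7 clk 37.25
scene bar n 126 angle -14.5 s 52.2 pan n 1677 s [20. 93.] t [-68.  42.] z [ 67. 192.] eye 327 55.2 228.8 clk 37.3
scene bar n 123 angle -14.1 s 52.2 pan n 1682 s [21. 93.] t [-68.  43.] z [ 67. 193.] eye 323 55.3 229.7 clk 37.35
0.5985309776043073 [-0.68124389  0.74819976 -0.36030683]
```

Steady. I withdraw, moving away from the peg first and then up.

{"name": "carry_out", "arguments": {
  "plan": [
    [0,-0.5,0,0,5.5],
    [0,-1.5,0,0,5.5],
    [0,-3,0,0,5.5],
    [0,-5,0.5,0,5.5],
    [0,-7,2,0,5.5],
    [0,-9,4,0,5.5],
    [-2,-11,7,0,5.5],
    [-5,-12,10,0,5.5],
    [-9,-12,13,0,5.5],
    [-13,-12,14,0,5.5],
    [-17,-10,14,0,5.5],
    [-20,-6,14,0,5.5],
    [-22,-2,14,0,5.5],
    [-23,2,14,0,5.5],
    [-23,6,14,0,5.5],
    [-23,10,14,0,5.5],
    [-23,13,14,0,5.5]
  ]
}}

```text
clock: 39.05
position: [0.4131, 0.0615, 0.3513]
ee_rot: [2.294, 2.111, -0.015]
force: [0.8, -0.4, -0.6]
width: 0.594
```

```bash
python3 - <<'E'
from m import *
for _ in range(4): hang(); hang('top')
def disc(n):
    p,d,w=load(n); w=w.reshape(-1,3); c=np.array([.5705,-.2695]); r=(w[:,:2]-c)*1000; R=np.hypot(*r.T); z=w[:,2]*1000
    m=(R<47)&(z>21)&(z<45); q=np.c_[r,z][m]; print(n,m.sum(),'zmax',q[:,2].max().round(1))
    _,l,k=cv2.kmeans(q[:,:2].astype(np.float32),3,None,(3,50,.1),10,cv2.KMEANS_PP_CENTERS)
    print(k.round(0).tolist(),[int((l==i).sum()) for i in range(3)],[np.linalg.norm(k[i]-k[j]).round(0) for i,j in((0,1),(0,2),(1,2))],[np.percentile(q[l.ravel()==i,2],95).round(0) for i in range(3)])
disc('scene'); disc('top')
# tray empty? anything above floor
p,d,w=load('top'); w=w.reshape(-1,3); x=((w[:,:2]-TO)@TX)*1000; y=((w[:,:2]-TO)@TY)*1000
m=(abs(y)<34)&(x>-105)&(x<78); print('tray z max',np.percentile(w[m,2]*1000,[50,99,100]).round(1)); print(arm.observe()['position'])
E
```

```text
scene bar n 596 angle 32.8 s 51.4 pan n 1838 s [21. 93.] t [-38.  42.] z [ 66. 188.] eye 327 55.4 230.6 clk 39.1
top bar n 217 angle 36.8 s 61.4 pan n 974 s [25. 96.] t [-34.  45.] z [ 67. 178.] eye 160 61.0 237.2 clk 39.15
scene bar n 592 angle 33.3 s 51.4 pan n 1835 s [21. 93.] t [-38.  42.] z [ 66. 170.] eye 325 55.2 230.2 clk 39.2
top bar n 217 angle 36.7 s 61.4 pan n 982 s [25. 96.] t [-34.  45.] z [ 66. 180.] eye 155 61.0 237.6 clk 39.25
scene bar n 595 angle 32.8 s 51.3 pan n 1839 s [21. 93.] t [-38.  42.] z [ 66. 170.] eye 325 55.2 230.8 clk 39.3
top bar n 216 angle 36.7 s 61.5 pan n 975 s [25. 96.] t [-34.  45.] z [ 66. 180.] eye 159 61.2 236.7 clk 39.35
scene bar n 596 angle 32.7 s 51.3 pan n 1841 s [21. 93.] t [-38.  42.] z [ 67. 169.] eye 325 55.3 229.6 clk 39.4
top bar n 217 angle 36.5 s 61.3 pan n 978 s [25. 96.] t [-34.  45.] z [ 66. 176.] eye 163 61.2 237.1 clk 39.45
scene 242 zmax 33.1
[[3.0, -20.0], [-14.0, -35.0], [17.0, -37.0]] [91, 83, 68] [np.float32(22.0), np.float32(21.0), np.float32(31.0)] [np.float64(30.0), np.float64(31.0), np.float64(30.0)]
top 178 zmax 34.9
[[-20.0, -33.0], [-3.0, -17.0], [12.0, -36.0]] [54, 66, 58] [np.float32(23.0), np.float32(31.0), np.float32(23.0)] [np.float64(33.0), np.float64(33.0), np.float64(31.0)]
tray z max [ 4.  11.2 15.9]
[0.41335615 0.05891366 0.3509704 ]
```

```bash
python3 - <<'E'
from m import *
hang(); print(arm.sign_off())
E
```

```text
scene bar n 597 angle 32.8 s 51.3 pan n 1841 s [21. 93.] t [-38.  42.] z [ 67. 188.] eye 325 55.4 230.2 clk 39.5
the job is handed in; nothing more can be done
None
```

The job is done and was handed in at about 39.5 s of the 72 s allowed. The three balls are in the bearing housing, tipped from one scoopful, and the scoop hangs still by its eye on the peg.

**How it went**
- The first two pushes in the tray failed. I was pressing down, so the scoop pitched nose-down in the grip. I set it flat, regrasped it and pushed again without downward load, and that took all three balls up together.
- An early grasp of the scoop also closed too late and had to be repeated, without moving it.
- I tipped the balls out by rocking the pan on the housing's near lug.
- For hanging, I let the peg take the weight and turned the scoop to its hanging angle before opening the fingers, so it did not swing.

**Last checks**
- **Balls:** both cameras show three ball tops about 30–33 mm high in the housing, 21–31 mm apart. On the inner floor they should stand at 30 mm. The tray has nothing ball-high left in it.
- **Scoop:** the bar angle stayed within 0.6° over four readings per camera in the last 0.4 s, with the pan about 13 mm clear of the column. The wrist force was near zero before release, so the peg was carrying it.
- **Disagreements:** the two cameras differ by about 4° on the bar angle and up to 10 mm on its place along the peg. I took this as depth and calibration bias, since each camera's own readings hold steady.
- **Not checked:** I did not measure the gears or the bearing ring again. No move was planned near them and no contact showed up.

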